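# Pull the inlet valve from behind the filter cartridges for a test

## Robot

A 6-joint arm with a two-finger parallel gripper is mounted at the origin on the work surface. World frame = base frame: x ahead of the robot, y to its left, z up, the work surface at z = 0. Lengths are in m, angles in rad, forces in N, time in s.
With the tool pointing down it reaches from about 0.35 to 0.975 m from the base axis. Payload 4.9 kg.
Tool frame: the origin (TCP) lies midway between the tips of the shut fingers; the grasp point (between the pads) lies 19 mm behind it; z points along the fingers, y is the line along which they close (so a half turn about z gives the same grasp; the last joint's range is limited). The gripper opens to 85 mm and grips with 20 to 120 N. Pads are 22 mm wide; open, the fingers measure 114 mm over their backs; the gripper's body (76 mm by 85 mm) begins 54 mm behind the grasp point. The pads swing forward as they close: fully open they stand 13 mm farther back than shut.
Start: joints at [-0.119, 0.053, 1.613, -0, 1.476, -0.119], TCP at [0.625, 0, 0.231] pointing down, gripper open.
Joint ranges: [-3.01, 3.01], [-1.01, 2.22], [0.06, 2.58], [-1.02, 4.17], [0.09, 2.62], [-3.14, 3.14]. Speed limits (rad/s): [2.57, 2.57, 3.14, 3.14, 3.14, 3.14].

## Interface

Orientations are given as a rotation vector (axis times angle).
In Python, from station import manip gives the robot as it stands. The module is installed in compiled form; this text tells all that it offers.
- The arm moves only by the shell command python3 -m pendant [FORCE], which reads ROWS from standard input. ROWS is one flat JSON list of numbers that holds 1 to 5 rows one after another, with no inner brackets; each row has 7 numbers: the finger opening in m, then dx, dy, dz in normalised numbers (1 is 0.6 m), then a rotation vector rx, ry, rz in fractions of the full range, 1 being 2 pi rad; each row shifts and turns the commanded pose from where the row before left it, along the tool's axes as they then stand; what a row does not reach is not made up. A row lasts 1/12 s, in which the tool goes at most 0.0417 m and 0.125 rad, less where a joint would pass 70% of its speed; a pose out of reach is approached as far as the arm can. The fingers move at their own pace and stop on an object; FORCE is the grip in N (left out, the last holds). Time passes only in rows, so rows that do not move let the fingers close. It prints the time, the measured TCP pose, the force, the opening and the grip force at its end. Input that does not fit is refused with a message, and nothing moves.
- manip.get_obs(): the state, without advancing time (a new reading comes with each control period).
- manip.snapshot(name): name is "scene" or "side" or "wrist"; returns (picture, depth): 480x640x3 uint8, blue, green, red; 480x640 float32, m along the optical axis (not along the pixel's ray), 0 where there is no reading.
- manip.camera_info(name): a dict with "camera_matrix" (3x3 intrinsics, pixels), "dist_coeffs" ([k1, k2, p1, p2, k3] as OpenCV has them; the pictures are not rectified), "cam_to_world" (4x4, takes a point from camera to world coordinates). Camera axes: x right, y down, z forward; pixel columns grow to the right and rows downward; lengths in m; the calibration is good to about 2 mm. A picture is of the moment at which its call begins: read the wrist's pose just before it. camera_info takes no time and is no camera call; for the wrist camera it gives the pose at the moment of the call.
- manip.finish_job(): hands the job in; it is judged then, once.
Trained networks look in the newest picture that a camera, given by its name, has taken for a name from the list of things; names that differ only in an ending like _2 or _b are one class to them, and where a whole thing is asked for, a point or a joint stands for the part that bears it (a point fixed in the world has none). Each returns a list of dicts, best first, with "conf" (0 to 1); they miss things now and then, are a little off and sometimes report something else, mostly with a low value. They report only what shows in the picture. A call takes as long as a camera call. They do not tell look-alikes from the thing itself.
- manip.boxes_of(camera, query): "location" ([x, y, z] in m, in world coordinates, good to about 4 mm: the middle of the surface that is visible of it).
- manip.outline_of(camera, query): "region" (480x640 bool, what is visible of it).
The state is a dict: "time_s": time; "joints": joint angles; "joint_vel": joint speeds; "joint_efforts": joint torques, N m; "position": TCP position; "ee_rot": TCP orientation; "ft_force": force on the tool from outside, world axes, zero at the start; "moment": the same for the moment, N m; "gripper_width": finger opening in m; "gripper_force": force on a finger pad.
Only numpy, scipy, OpenCV 4.12 (cv2) and the standard library are available. Lean on these libraries where they do the work, as an engineer would, in place of code of your own. Each camera call takes 0.05 s, during which the arm holds its last target. There are 200 camera calls.

## Task

The inlet valve of this half-built water purifier has to be tested, but the three filter cartridges stand in front of it. Stand all three cartridges upright in the shallow side tray first; with them still there, move the brass valve into the framed pocket of the test dock, lying flat with its ports along the long sides of the pocket; then put every cartridge back upright on the very seat it came from. Never tip anything over, and leave the loose screw cap on the base plate where it is.

Things in the scene. Friction and masses are not known exactly. Their poses are not given: they have to be found in the camera images.
- plate: White purifier base plate, fixed in the run, 170 (x) x 240 (y) x 15 mm high. Origin: centre of underside; x to its rear (away from the robot), y left. On its flat top: three flush grey 66 mm round seats at x -45, y -80, 0, +80 mm, a cartridge within 3 mm of the middle of each; flush valve pad at x +15, y 0; fixed black pump, 42 mm across, 40 mm high, at x +50, y -88.
- wide: The widest and shortest cartridge: white plastic cylinder, 58 mm diameter, 95 mm high, about 0.28 kg. Round about the vertical axis. Origin: centre of its underside, z up. At the start it stands upright on one of the three seats of the base plate; which seat is drawn at random.
- necked: The tallest cartridge, with a narrow neck: white plastic, body 50 mm diameter up to 85 mm, then a neck of 32 mm diameter from 92 mm to its top at 135 mm, about 0.25 kg. Round about the vertical axis. Origin: centre of its underside, z up. At the start it stands upright on one of the three seats of the base plate; which seat is drawn at random.
- slim: The slim ribbed straight cartridge: white plastic cylinder, 42 mm diameter (thin ribs lower down), 120 mm high, about 0.2 kg. Round about the vertical axis. Origin: centre of its underside, z up. At the start it stands upright on one of the three seats of the base plate; which seat is drawn at random.
- valve: Brass inlet valve, 0.15 kg: block 36 (x) x 34 (y) x 30 mm high, a 16 mm round port sticking out 8 mm on each x side at 15 mm height, a black round cap of 24 mm on top reaching 44 mm. Origin: centre of the underside of the block, x along the ports, z up. Starts on the plate behind the middle cartridge, up to 0.25 rad askew to the plate. Grip it across y.
- cap: Loose white screw cap, 40 mm diameter, 20 mm high, standing on the rear left of the base plate (about x = +50, y = +90 mm in its frame). Origin: centre of its underside. Not to be moved.
- tray: Shallow black plastic side tray, fixed in the run, left or right of the plate, 290 (x) x 110 (y) mm outside, walls 5 mm thick and 14 mm high; inner floor (280 x 100 mm) 5 mm up. Origin: centre of the underside; x along its length. Room for the three cartridges in a row along x, 85 mm apart, near its middle line.
- dock: Test dock, fixed in the run, on the other side from the tray: aluminium plate 10 mm thick, x -50 to +100, y -60 to +60 mm. Dark rails 6 mm high frame the pocket: inside 72 mm (x, its long way) by 56 mm (y), floor 10 mm above the bench. Origin: at bench height below the centre of the pocket. A black display strip 12 mm high lies at x +80 mm.
Mind the look-alikes: they are no part of the job. Leave any blue or purple look-alike of the necked alone.

How it is judged:
By the outcome, as a careful person would: the job done as asked, in the order asked, and still so for the second after the job is handed in, with the robot touching nothing.
It also fails if it takes over 139 s, if anything falls off the work surface, if the arm or the gripper's body presses on something with over 40 N, if the wrist force passes 120 N, or if a joint passes its speed limit or range.

## Working session

There is one attempt and no reset: what is moved stays moved. The work goes in short steps, Python scripts to look and compute and a shell command to move; the robot and the scene stay as the last step left them, time stands still between calls to the robot, and variables do not carry over. Pictures are saved under pics/ and viewed, at most 14 in all, crops included, and the job is handed in when it is done.

```bash
mkdir -p pics; ls; cat > h.py <<'E'
import numpy as np, cv2
from station import manip
def cloud(name,save=None):
    im,d=manip.snapshot(name); ci=manip.camera_info(name)
    K=np.array(ci["camera_matrix"]);D=np.array(ci["dist_coeffs"],float);T=np.array(ci["cam_to_world"])
    v,u=np.mgrid[:480,:640]
    p=cv2.undistortPoints(np.stack([u,v],-1).reshape(-1,1,2).astype(float),K,D).reshape(480,640,2)
    P=np.dstack([p[...,0]*d,p[...,1]*d,d])@T[:3,:3].T+T[:3,3]
    P[d<=0]=np.nan
    if save: cv2.imwrite('pics/'+save,im)
    return im,P
E
python3 - <<'E'
from h import *
for c in ("scene","side"):
    im,P=cloud(c,c+'0.png'); np.save(c+'0.npy',P)
    T=np.array(manip.camera_info(c)["cam_to_world"]);print(c,T[:3,3].round(3),T[:3,2].round(2))
    for q in ["plate","wide","necked","slim","valve","cap","tray","dock"]:
        print(q,[(np.round(b["location"],3).tolist(),round(b["conf"],2)) for b in manip.boxes_of(c,q)][:4])
o=manip.get_obs();print(o)
E
```

```text
pics
scene [ 1.023 -0.616  0.658] [-0.49  0.62 -0.62]
plate [([0.618, -0.011, 0.011], 0.95)]
wide [([0.545, -0.066, 0.082], 0.6)]
necked [([0.643, 0.205, 0.076], 0.85), ([0.536, 0.099, 0.088], 0.77), ([0.429, 0.123, 0.087], 0.73), ([0.489, -0.28, 0.006], 0.68)]
slim [([0.539, 0.018, 0.093], 0.74)]
valve [([0.601, 0.024, 0.043], 0.7)]
cap [([0.634, 0.117, 0.036], 0.74)]
tray [([0.487, -0.28, 0.004], 0.74), ([0.634, 0.118, 0.038], 0.19)]
dock [([0.502, 0.284, 0.011], 0.67), ([0.537, 0.017, 0.094], 0.3)]
side [0.429 0.777 0.572] [ 0.09 -0.81 -0.58]
plate [([0.592, 0.069, 0.018], 0.96)]
wide [([0.514, -0.034, 0.103], 0.84)]
necked [([0.628, 0.237, 0.08], 0.92), ([0.419, 0.154, 0.077], 0.55)]
slim [([0.526, 0.041, 0.128], 0.74)]
valve [([0.598, 0.047, 0.042], 0.86)]
cap [([0.624, 0.135, 0.038], 0.62)]
tray [([0.453, -0.283, 0.006], 0.68)]
dock [([0.528, 0.042, 0.126], 0.64), ([0.488, 0.307, 0.01], 0.58)]
{'time_s': 0.9, 'joints': array([-1.18993874e-01,  5.26617129e-02,  1.61288250e+00, -5.50409796e-07,
        1.47600046e+00, -1.18960496e-01]), 'joint_vel': array([-0.00042457, -0.00019301, -0.00106628, -0.000196  ,  0.00116385,
        0.00027455]), 'joint_efforts': array([-3.37105303e-04, -3.93677974e+01, -3.70464885e+01, -2.34370073e-04,
        4.27475043e-04,  7.99701979e-06]), 'position': array([6.24988840e-01, 5.42504552e-06, 2.31337799e-01]), 'ee_rot': array([2.22145158e+00, 2.22137755e+00, 4.59129726e-05]), 'ft_force': array([0.43803191, 0.52425946, 0.5225747 ]), 'moment': array([0.01780941, 0.05604458, 0.03147633]), 'gripper_force': 0.0, 'gripper_width': 0.08541808746650902}
```

View pics/scene0.png

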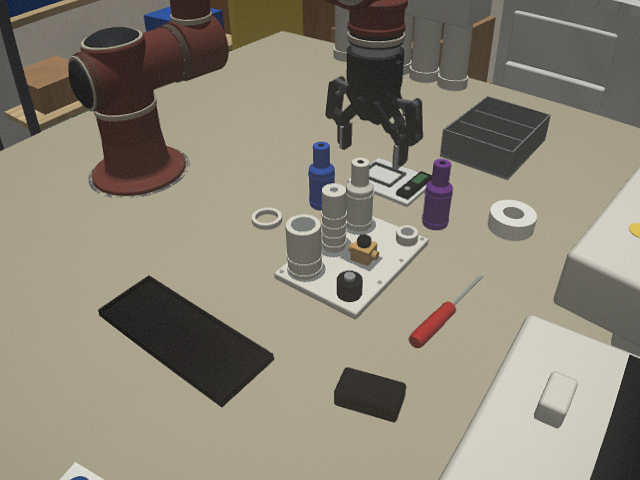

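View pics/side0.png

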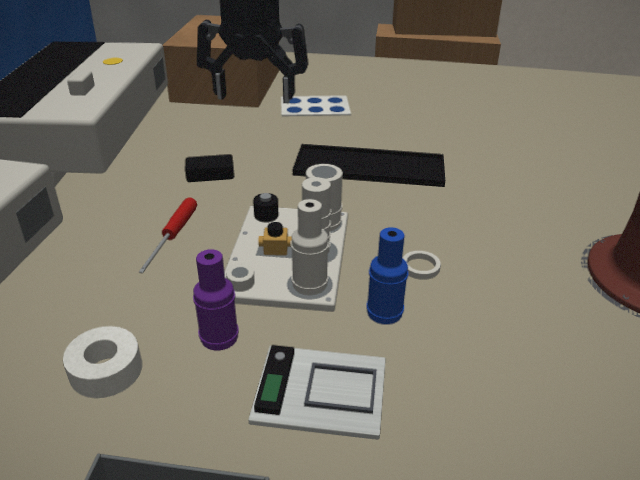

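The scene picture shows wide (305,245) on the right seat, slim (333,220) in the middle and necked (360,195) on the left. The valve is at (364,250), the tray on the robot's right at (185,340), and the dock on its left behind the purple bottle. The side picture agrees: dock pocket at (341,387), blue look-alike at (387,280) and purple at (215,305).

```bash
cat > m.py <<'E'
from h import *
from scipy.optimize import least_squares
S=np.load('scene0.npy').reshape(-1,3); Q=np.load('side0.npy').reshape(-1,3)
A={'scene':S,'side':Q}
def sel(P,x,y,z): 
    with np.errstate(invalid='ignore'):
        return P[(P[:,0]>x[0])&(P[:,0]<x[1])&(P[:,1]>y[0])&(P[:,1]<y[1])&(P[:,2]>z[0])&(P[:,2]<z[1])]
def circ(p,r):
    f=lambda c:np.hypot(p[:,0]-c[0],p[:,1]-c[1])-r
    s=least_squares(f,p[:,:2].mean(0)-0,loss='soft_l1',f_scale=.002);return s.x.round(4),round(float(np.sqrt(np.mean(s.fun**2))),4),len(p)
E
python3 - <<'E'
from m import *
for n,P in A.items():
    print(n,'bench',np.nanmedian(sel(P,(.4,.7),(-.2,.25),(-.01,.006))[:,2]))
    pl=sel(P,(.45,.75),(-.17,.17),(.010,.0205)); print('plate z',np.median(pl[:,2]))
    print('plate',cv2.minAreaRect(pl[:,:2].astype(np.float32)*1000))
    d=sel(P,(.35,.65),(.2,.4),(.006,.022)); print('dock',cv2.minAreaRect(d[:,:2].astype(np.float32)*1000))
    d=sel(P,(.3,.7),(-.4,-.2),(.003,.022)); print('tray',cv2.minAreaRect(d[:,:2].astype(np.float32)*1000),len(d))
    # cartridges walls (two-sided of camera-facing surface)
    for nm,x,y,z,r in [('wide',(.46,.60),(-.12,-.015),(.08,.107),.029),('slim',(.48,.58),(-.02,.065),(.115,.133),.021),('neck',(.49,.57),(.05,.14),(.11,.146),.016),('neckbody',(.48,.58),(.05,.14),(.05,.095),.025),
       ('blue',(.38,.48),(.09,.19),(.1,.13),.016),('purple',(.58,.7),(.17,.27),(.1,.13),.016),('vcap',(.57,.64),(0,.06),(.047,.062),.012),('cap',(.59,.67),(.09,.16),(.024,.034),.02)]:
        p=sel(P,x,y,z)
        if len(p)>15: print(nm,circ(p,r),'zmax',np.percentile(p[:,2],98).round(3))
E
```

```text
scene bench -0.0008410073136699281
plate z 0.014384478038556747
plate ((579.7636108398438, 33.20594024658203), (171.18643188476562, 244.99266052246094), 0.8516181111335754)
dock ((536.6553344726562, 282.9604797363281), (134.68399047851562, 250.58660888671875), 80.55180358886719)
tray ((505.1907043457031, -309.509033203125), (357.8743591308594, 176.39134216308594), 0.7589886784553528) 8803
wide (array([ 0.5325, -0.0487]), 0.0011, 467) zmax 0.107
slim (array([0.5336, 0.0321]), 0.002, 231) zmax 0.133
neck (array([0.5318, 0.1125]), 0.0053, 318) zmax 0.145
neckbody (array([0.5311, 0.1131]), 0.0014, 554) zmax 0.094
blue (array([0.4213, 0.1411]), 0.0016, 235) zmax 0.129
purple (array([0.6367, 0.2217]), 0.0014, 260) zmax 0.13
vcap (array([0.5958, 0.0355]), 0.0039, 156) zmax 0.06
cap (array([0.6296, 0.125 ]), 0.0042, 156) zmax 0.034
side bench 0.0002887006725034169
plate z 0.01529730739754076
plate ((577.437255859375, 32.28235626220703), (169.39999389648438, 241.9798126220703), 1.2403568029403687)
dock ((531.6473388671875, 287.6035461425781), (138.8853302001953, 246.92105102539062), 82.02932739257812)
tray ((499.8779296875, -299.65667724609375), (399.6791076660156, 198.6011505126953), 0.07022295147180557) 4442
wide (array([ 0.533 , -0.0513]), 0.001, 181) zmax 0.107
slim (array([0.5339, 0.0289]), 0.0011, 258) zmax 0.133
neck (array([0.5308, 0.1102]), 0.0111, 575) zmax 0.145
neckbody (array([0.531 , 0.1104]), 0.001, 935) zmax 0.094
blue (array([0.4206, 0.1388]), 0.0009, 459) zmax 0.129
purple (array([0.6353, 0.2192]), 0.0008, 516) zmax 0.129
vcap (array([0.5946, 0.0328]), 0.0038, 201) zmax 0.061
cap (array([0.6288, 0.1217]), 0.0023, 158) zmax 0.034
```

```bash
python3 - <<'E'
from m import *
for n in A:
    manip.snapshot(n)
    P=A[n].reshape(480,640,3)
    for q,ref in(('tray',(.48,-.28)),('dock',(.49,.29)),('valve',(.6,.03))):
        for b in manip.outline_of(n,q):
            r=b['region']; c=P[r]; c=c[~np.isnan(c[:,0])]
            if not len(c) or np.hypot(*(np.median(c[:,:2],0)-ref))>.06: continue
            if q=='tray': k=c[(c[:,2]>-.003)&(c[:,2]<.02)]
            if q=='dock': k=c[(c[:,2]>.007)&(c[:,2]<.026)]
            if q=='valve': k=c[(c[:,2]>.025)&(c[:,2]<.07)]
            lo=np.percentile(k[:,:2],1,axis=0);hi=np.percentile(k[:,:2],99,axis=0)
            print(n,q,b['conf'],len(k),cv2.minAreaRect(k[:,:2].astype(np.float32)*1000),lo,hi, 'zmed',np.median(k[:,2]))
            if q=='valve':
                t=k[(k[:,2]>.053)];print('captop',t[:,:2].mean(0),len(t),k[:,2].max())
                t=k[(k[:,2]>.041)&(k[:,2]<.048)];print('blocktop',t[:,:2].mean(0),len(t),cv2.minAreaRect(t[:,:2].astype(np.float32)*1000))
E
python3 - <<'E'
import cv2
a=cv2.imread('pics/scene0.png')[220:280,320:440];b=cv2.imread('pics/side0.png')[205:265,230:350];d=cv2.imread('pics/side0.png')[340:440,240:400]
cv2.imwrite('pics/v0.png',cv2.vconcat([cv2.resize(cv2.vconcat([a,b]),None,fx=5,fy=5)]))
E
```

```text
scene tray 0.91 10254 ((473.3228759765625, -275.8075256347656), (120.69634246826172, 291.6419982910156), 89.75660705566406) [ 0.33034083 -0.33437035] [ 0.6166253  -0.22669906] zmed 0.0044655785852665275
scene dock 0.72 1516 ((494.17803955078125, 291.6434020996094), (147.84100341796875, 121.69143676757812), 0.3940795361995697) [0.42948438 0.23410832] [0.56487122 0.35010063] zmed 0.009991552084355149
scene valve 0.66 568 ((596.6602172851562, 33.806541442871094), (53.2654914855957, 35.926143646240234), 12.25613021850586) [0.57191719 0.01580267] [0.62246218 0.0511785 ] zmed 0.043202002476541435
captop [0.59757693 0.03264242] 121 0.06047256980814175
blocktop [0.60116302 0.02887443] 177 ((596.9224243164062, 34.054664611816406), (36.727264404296875, 36.09138488769531), 9.74839973449707)
side tray 0.81 4249 ((470.030517578125, -279.4196472167969), (287.9136047363281, 118.5882568359375), 0.019883709028363228) [ 0.32875567 -0.33508603] [ 0.61074055 -0.22359486] zmed 0.006358962141366886
side dock 0.85 9760 ((490.2275695800781, 292.78533935546875), (150.06396484375, 122.25341796875), 0.037664979696273804) [0.41686089 0.23516874] [0.5627905  0.35216519] zmed 0.01069028491068763
side valve 0.58 688 ((595.4390258789062, 35.55419158935547), (47.84318923950195, 34.841331481933594), 6.321712970733643) [0.57274721 0.02076777] [0.61758748 0.05289121] zmed 0.044005512940902825
captop [0.5934807  0.03688437] 150 0.061384986480800485
blocktop [0.59369348 0.04136216] 207 ((594.63525390625, 35.34617614746094), (34.50095748901367, 34.88417053222656), 6.849153518676758)
```

View pics/v0.png

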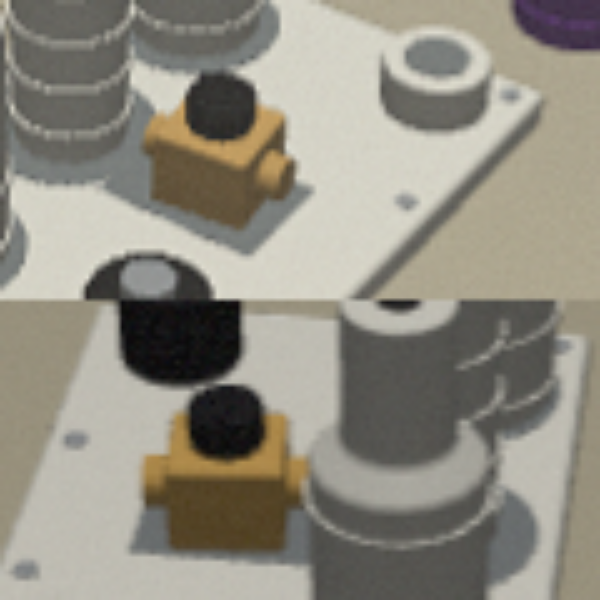

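The valve ports run along +x, yawed about +8 to 12°. The sizes check out for the plate (170x240), dock (150x120) and tray (290x110). I'll grip the cartridges with the tool yawed 45°, so the fingers clear both rows, starting with the wide one.

Careful with the scale: shifts go in shares of 0.6 m and turns go in shares of 2 pi rad. That gives: -0.112 rad / 6.2832 = -0.0178.

```bash
cat > t.py <<'E'
# t.py x y z [yaw of tool y axis in world, deg]: distance to go in tool axes
import sys,numpy as np
from scipy.spatial.transform import Rotation as R
from station import manip
o=manip.get_obs();r=R.from_rotvec(o['ee_rot']);M=r.as_matrix()
a=[float(v) for v in sys.argv[1:]]
print('tool d',(M.T@(np.array(a[:3])-o['position'])).round(4),'yaw',np.degrees(np.arctan2(M[1,1],M[0,1])).round(2),'w',round(o['gripper_width'],4),'t',o['time_s'])
if len(a)>3:
    yw=np.radians(a[3]);y=np.array([np.cos(yw),np.sin(yw),0]);z=np.array([0,0,-1.]);G=np.c_[np.cross(y,z),y,z]
    print('rot',(r.inv()*R.from_matrix(G)).as_rotvec().round(4),'d after turn',(G.T@(np.array(a[:3])-o['position'])).round(4))
E
echo '[0.085, 0, 0, 0, 0, 0, -0.0178, 0.085, 0, 0, 0, 0, 0, -0.0178, 0.085, 0, 0, 0, 0, 0, -0.0178, 0.085, 0, 0, 0, 0, 0, -0.0178, 0.085, 0, 0, 0, 0, 0, -0.0178]' | python3 -m pendant 30; echo '[0.085, 0, 0, 0, 0, 0, -0.0178, 0.085, 0, 0, 0, 0, 0, -0.018, 0.085, 0, 0, 0, 0, 0, 0]' | python3 -m pendant; python3 t.py .5327 -.050 .130 45
```

```text
time_s: 1.72
position: [0.625, 0.0, 0.2313]
ee_rot: [-1.513, -2.753, -0.0]
ft_force: [-0.4, -0.3, -0.1]
gripper_width: 0.085
gripper_force: 0.0
time_s: 1.97
position: [0.625, -0.0, 0.2313]
ee_rot: [-1.2, -2.903, 0.0]
ft_force: [0.2, 0.4, -0.3]
gripper_width: 0.0851
gripper_force: 0.0
tool d [ 0.03   -0.1006  0.1013] yaw 45.08 w 0.0851 t 1.9667
rot [-0.      0.      0.0014] d after turn [ 0.0299 -0.1006  0.1013]
```

To row units: -0.0336 m / 0.6 = -0.056, -0.0335 m / 0.6 = -0.0558.

```bash
echo '[0.085, 0.0167, -0.0558, 0, 0, 0, 0, 0.085, 0.0167, -0.0558, 0, 0, 0, 0, 0.085, 0.0167, -0.056, 0, 0, 0, 0, 0.085, 0, 0, 0, 0, 0, 0]' | python3 -m pendant; echo '[0.085, 0, 0, 0.0667, 0, 0, 0, 0.085, 0, 0, 0.0667, 0, 0, 0, 0.085, 0, 0, 0.05, 0, 0, 0, 0.085, 0, 0, 0.05, 0, 0, 0, 0.085, 0, 0, 0.0417, 0, 0, 0]' | python3 -m pendant ; echo '[0.085, 0, 0, 0, 0, 0, 0, 0.05, 0, 0, 0, 0, 0, 0, 0.05, 0, 0, 0, 0, 0, 0, 0.05, 0, 0, 0, 0, 0, 0, 0.05, 0, 0, 0, 0, 0, 0]' | python3 -m pendant 30; echo '[0.05, 0, 0, 0, 0, 0, 0, 0.05, 0, 0, 0, 0, 0, 0, 0.05, 0, 0, 0, 0, 0, 0]' | python3 -m pendant; python3 t.py .5327 -.050 .130
```

```text
time_s: 2.3
position: [0.5284, -0.0514, 0.23]
ee_rot: [-1.21, -2.896, 0.003]
ft_force: [0.0, -0.1, -0.8]
gripper_width: 0.085
gripper_force: 0.0
time_s: 2.72
position: [0.5319, -0.0496, 0.0641]
ee_rot: [-1.207, -2.899, 0.0]
ft_force: [-1.1, 0.3, 0.0]
gripper_width: 0.0853
gripper_force: 0.0
time_s: 3.13
position: [0.5345, -0.0503, 0.0689]
ee_rot: [1.202, 2.898, 0.001]
ft_force: [0.1, -0.6, 1.3]
gripper_width: 0.0569
gripper_force: 34.4
time_s: 3.38
position: [0.5345, -0.0503, 0.0689]
ee_rot: [1.201, 2.898, 0.001]
ft_force: [-1.0, -0.4, 6.0]
gripper_width: 0.0567
gripper_force: 34.6
tool d [ 0.0013 -0.0009 -0.0611] yaw 44.96 w 0.0567 t 3.3833
```

To row units: -0.02 m / 0.6 = -0.0333, -0.01 m / 0.6 = -0.0167.

```bash
echo '[0.05, 0, 0, -0.0167, 0, 0, 0, 0.05, 0, 0, -0.0333, 0, 0, 0, 0.05, 0, 0, -0.0333, 0, 0, 0, 0.05, 0, 0, -0.0167, 0, 0, 0]' | python3 -m pendant; echo '[0.05, -0.02, -0.0167, 0, 0, 0, 0, 0.05, -0.04, -0.0333, 0, 0, 0, 0, 0.05, -0.04, -0.0333, 0, 0, 0, 0, 0.05, -0.04, -0.0333, 0, 0, 0, 0, 0.05, -0.04, -0.0333, 0, 0, 0, 0]' | python3 -m pendant; echo '[0.05, -0.04, -0.0333, 0, 0, 0, 0, 0.05, -0.04, -0.0333, 0, 0, 0, 0, 0.05, -0.02, -0.0167, 0, 0, 0, 0, 0.05, 0, 0, 0, 0, 0, 0, 0.05, 0, 0, 0, 0, 0, 0]' | python3 -m pendant;python3 t.py .5565 -.2785 .059
```

```text
time_s: 3.72
position: [0.5334, -0.05, 0.1288]
ee_rot: [1.202, 2.9, 0.001]
ft_force: [1.3, 0.1, -1.3]
gripper_width: 0.0569
gripper_force: 34.2
time_s: 4.13
position: [0.5448, -0.1909, 0.126]
ee_rot: [-1.202, -2.902, -0.0]
ft_force: [0.7, -0.1, -3.0]
gripper_width: 0.0567
gripper_force: 34.1
time_s: 4.55
position: [0.5519, -0.2677, 0.1258]
ee_rot: [-1.204, -2.9, -0.001]
ft_force: [0.6, 0.5, -2.5]
gripper_width: 0.0569
gripper_force: 34.2
tool d [-0.011  -0.0044  0.0668] yaw 44.89 w 0.0569 t 4.55
```

To row units: 0.02 m / 0.6 = 0.0333, 0.012 m / 0.6 = 0.02.

```bash
echo '[0.05, -0.0183, -0.0073, 0.0167, 0, 0, 0, 0.05, 0, 0, 0.0333, 0, 0, 0, 0.05, 0, 0, 0.0333, 0, 0, 0, 0.05, 0, 0, 0.02, 0, 0, 0, 0.05, 0, 0, 0, 0, 0, 0]' | python3 -m pendant; echo '[0.05, 0, 0, 0.0033, 0, 0, 0, 0.05, 0, 0, 0.0033, 0, 0, 0, 0.05, 0, 0, 0, 0, 0, 0]' | python3 -m pendant;python3 t.py .5565 -.2785 .059
```

```text
time_s: 4.97
position: [0.5546, -0.2755, 0.0602]
ee_rot: [-1.198, -2.896, -0.003]
ft_force: [0.1, 0.5, -2.9]
gripper_width: 0.057
gripper_force: 34.1
time_s: 5.22
position: [0.5577, -0.2786, 0.0614]
ee_rot: [1.202, 2.901, -0.0]
ft_force: [-0.2, 0.4, -2.9]
gripper_width: 0.0569
gripper_force: 34.1
tool d [ 0.0009 -0.0008  0.0024] yaw 45.0 w 0.0569 t 5.2167
```

To row units: 0.0015 m / 0.6 = 0.0025.

```bash
echo '[0.05, 0, 0, 0.0025, 0, 0, 0, 0.05, 0, 0, 0.0025, 0, 0, 0, 0.05, 0, 0, 0, 0, 0, 0]' | python3 -m pendant;python3 t.py .5565 -.2785 .059
```

```text
time_s: 5.47
position: [0.5579, -0.2792, 0.059]
ee_rot: [1.202, 2.9, -0.0]
ft_force: [-1.1, 0.2, 3.1]
gripper_width: 0.057
gripper_force: 34.4
tool d [ 0.0015 -0.0005  0.    ] yaw 44.97 w 0.057 t 5.4667
```

To row units: -0.01 m / 0.6 = -0.0167.

```bash
echo '[0.085, 0, 0, 0, 0, 0, 0, 0.085, 0, 0, 0, 0, 0, 0, 0.085, 0, 0, 0, 0, 0, 0, 0.085, 0, 0, 0, 0, 0, 0, 0.085, 0, 0, -0.0167, 0, 0, 0]' | python3 -m pendant;echo '[0.085, 0, 0, -0.0583, 0, 0, 0, 0.085, 0, 0, -0.0583, 0, 0, 0, 0.085, 0, 0, -0.0583, 0, 0, 0, 0.085, 0.0433, 0.0367, -0.0167, 0, 0, 0, 0.085, 0.0433, 0.0367, 0, 0, 0, 0]' | python3 -m pendant;echo '[0.085, 0.0433, 0.0367, 0, 0, 0, 0, 0.085, 0.0433, 0.0367, 0, 0, 0, 0, 0.085, 0.0433, 0.0367, 0, 0, 0, 0, 0.085, 0.0433, 0.0367, 0, 0, 0, 0, 0.085, 0.0433, 0.0367, 0, 0, 0, 0]' | python3 -m pendant;echo '[0.085, 0.0433, 0.0367, 0, 0, 0, 0, 0.085, 0.0433, 0.0367, 0, 0, 0, 0, 0.085, 0, 0, 0, 0, 0, 0, 0.085, 0, 0, 0, 0, 0, 0]' | python3 -m pendant;python3 t.py .5338 .0305 .09 45
python3 - <<'E'
from h import *
cloud('scene','s1.png')
E
```

```text
time_s: 5.88
position: [0.5555, -0.2776, 0.0652]
ee_rot: [-1.201, -2.898, -0.001]
ft_force: [-0.6, -0.3, -0.6]
gripper_width: 0.0851
gripper_force: 0.0
time_s: 6.3
position: [0.5539, -0.2126, 0.1891]
ee_rot: [1.203, 2.891, -0.002]
ft_force: [0.1, 1.5, -0.1]
gripper_width: 0.0852
gripper_force: 0.0
time_s: 6.72
position: [0.537, -0.0395, 0.1833]
ee_rot: [1.203, 2.901, 0.0]
ft_force: [0.7, 0.7, -0.2]
gripper_width: 0.085
gripper_force: 0.0
time_s: 7.05
position: [0.5316, 0.0283, 0.1831]
ee_rot: [1.198, 2.903, -0.0]
ft_force: [0.2, -1.1, 0.0]
gripper_width: 0.0848
gripper_force: 0.0
tool d [0.0001 0.0031 0.0931] yaw 45.16 w 0.0848 t 7.05
rot [0.0004 0.001  0.0029] d after turn [0.     0.0032 0.0931]
```

View pics/s1.png

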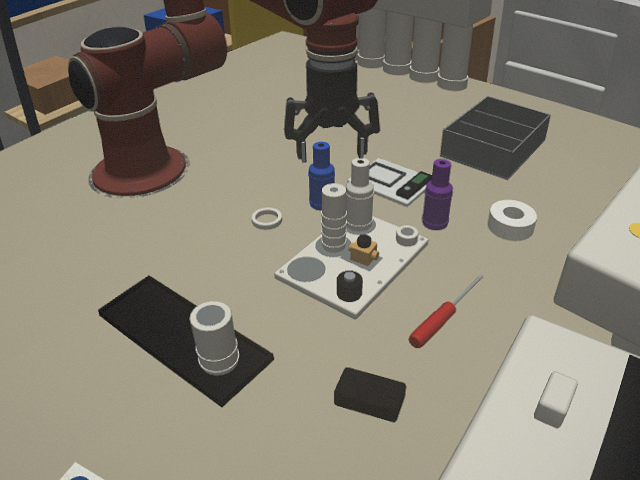

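Wide stands upright in the tray at (215,340), and its seat at (307,268) is empty. Slim is next.

To row units: 0.03 m / 0.6 = 0.05, 0.025 m / 0.6 = 0.0417.

```bash
echo '[0.085, 0, 0.005, 0.05, 0, 0, 0, 0.085, 0, 0, 0.05, 0, 0, 0, 0.085, 0, 0, 0.0417, 0, 0, 0, 0.085, 0, 0, 0.0217, 0, 0, 0, 0.085, 0, 0, 0, 0, 0, 0]' | python3 -m pendant ; echo '[0.03, 0, 0, 0, 0, 0, 0, 0.03, 0, 0, 0, 0, 0, 0, 0.03, 0, 0, 0, 0, 0, 0, 0.03, 0, 0, 0, 0, 0, 0, 0.03, 0, 0, 0, 0, 0, 0]' | python3 -m pendant 30; echo '[0.03, 0, 0, 0, 0, 0, 0, 0.03, 0, 0, 0, 0, 0, 0, 0.03, 0, 0, 0, 0, 0, 0]' | python3 -m pendant; python3 t.py .4715 -.2785 .13
```

```text
time_s: 7.52
position: [0.5312, 0.028, 0.0806]
ee_rot: [-1.203, -2.895, 0.004]
ft_force: [-0.9, -0.7, 0.2]
gripper_width: 0.0848
gripper_force: 0.0
time_s: 7.93
position: [0.5354, 0.0288, 0.0866]
ee_rot: [1.201, 2.899, 0.002]
ft_force: [0.6, -0.3, 5.1]
gripper_width: 0.0415
gripper_force: 30.8
time_s: 8.18
position: [0.5354, 0.0288, 0.0866]
ee_rot: [1.201, 2.899, 0.001]
ft_force: [0.4, -0.7, 6.7]
gripper_width: 0.0413
gripper_force: 30.9
tool d [-0.1723 -0.2624 -0.0434] yaw 44.99 w 0.0413 t 8.1833
```

To row units: -0.02 m / 0.6 = -0.0333, -0.008 m / 0.6 = -0.0133.

```bash
echo '[0.03, 0, 0, -0.0167, 0, 0, 0, 0.03, 0, 0, -0.0333, 0, 0, 0, 0.03, 0, 0, -0.0333, 0, 0, 0, 0.03, 0, 0, -0.0167, 0, 0, 0, 0.03, -0.0133, -0.02, 0, 0, 0, 0]' | python3 -m pendant; echo '[0.03, -0.0283, -0.0433, 0, 0, 0, 0, 0.03, -0.0283, -0.0433, 0, 0, 0, 0, 0.03, -0.0283, -0.0433, 0, 0, 0, 0, 0.03, -0.0283, -0.0433, 0, 0, 0, 0, 0.03, -0.0283, -0.0433, 0, 0, 0, 0]' | python3 -m pendant; echo '[0.03, -0.0283, -0.0433, 0, 0, 0, 0, 0.03, -0.0283, -0.0433, 0, 0, 0, 0, 0.03, -0.0283, -0.0433, 0, 0, 0, 0, 0.03, -0.0283, -0.0433, 0, 0, 0, 0, 0.03, -0.0133, -0.02, 0, 0, 0, 0]' | python3 -m pendant;echo '[0.03, 0, 0, 0, 0, 0, 0, 0.03, 0, 0, 0, 0, 0, 0, 0.03, 0, 0, 0, 0, 0, 0]' | python3 -m pendant;python3 t.py .4715 -.2785 .0766 45
```

```text
time_s: 8.6
position: [0.5328, 0.0161, 0.1477]
ee_rot: [1.198, 2.899, 0.004]
ft_force: [0.4, -0.9, -1.9]
gripper_width: 0.0413
gripper_force: 31.1
time_s: 9.02
position: [0.4981, -0.1381, 0.1439]
ee_rot: [-1.202, -2.902, -0.0]
ft_force: [0.4, 0.5, -2.4]
gripper_width: 0.0415
gripper_force: 31.1
time_s: 9.43
position: [0.4695, -0.2756, 0.1441]
ee_rot: [-1.206, -2.9, 0.002]
ft_force: [0.6, -0.6, -2.0]
gripper_width: 0.0413
gripper_force: 31.2
time_s: 9.68
position: [0.4707, -0.2718, 0.1438]
ee_rot: [-1.202, -2.902, -0.002]
ft_force: [0.4, 0.4, -2.4]
gripper_width: 0.0415
gripper_force: 31.2
tool d [-0.0054 -0.0042  0.0672] yaw 45.01 w 0.0415 t 9.6833
rot [ 0.0005 -0.0014  0.0002] d after turn [-0.0053 -0.0042  0.0672]
```

To row units: 0.02 m / 0.6 = 0.0333, 0.012 m / 0.6 = 0.02.

```bash
echo '[0.03, -0.009, -0.007, 0.0167, 0, 0, 0, 0.03, 0, 0, 0.0333, 0, 0, 0, 0.03, 0, 0, 0.0333, 0, 0, 0, 0.03, 0, 0, 0.02, 0, 0, 0, 0.03, 0, 0, 0, 0, 0, 0]' | python3 -m pendant; echo '[0.03, 0, 0, 0.0033, 0, 0, 0, 0.03, 0, 0, 0.0025, 0, 0, 0, 0.03, 0, 0, 0, 0, 0, 0, 0.03, 0, 0, 0, 0, 0, 0]' | python3 -m pendant;python3 t.py .4715 -.2785 .0766
```

```text
time_s: 10.1
position: [0.4695, -0.2772, 0.078]
ee_rot: [-1.198, -2.896, -0.003]
ft_force: [0.1, -0.2, -3.9]
gripper_width: 0.0413
gripper_force: 31.2
time_s: 10.43
position: [0.4723, -0.2801, 0.08]
ee_rot: [1.202, 2.9, -0.001]
ft_force: [1.0, -0.2, -2.3]
gripper_width: 0.0414
gripper_force: 31.3
tool d [0.0017 0.0006 0.0034] yaw 44.99 w 0.0414 t 10.4333
```

To row units: 0.0015 m / 0.6 = 0.0025, 0.001 m / 0.6 = 0.0017.

```bash
echo '[0.03, 0, 0, 0.0025, 0, 0, 0, 0.03, 0, 0, 0.0017, 0, 0, 0, 0.03, 0, 0, 0, 0, 0, 0]' | python3 -m pendant;echo '[0.03, 0, 0, 0.0017, 0, 0, 0, 0.03, 0, 0, 0, 0, 0, 0]' | python3 -m pendant; python3 t.py .4715 -.2785 .0766
```

```text
time_s: 10.68
position: [0.4718, -0.2799, 0.0767]
ee_rot: [1.203, 2.901, -0.0]
ft_force: [0.5, 0.7, -1.4]
gripper_width: 0.0415
gripper_force: 31.4
time_s: 10.85
position: [0.472, -0.2801, 0.0766]
ee_rot: [1.202, 2.901, -0.001]
ft_force: [-1.9, 0.9, 4.7]
gripper_width: 0.0415
gripper_force: 31.7
tool d [0.0015 0.0007 0.    ] yaw 44.98 w 0.0415 t 10.85
```

To row units: -0.01 m / 0.6 = -0.0167.

```bash
echo '[0.085, 0, 0, 0, 0, 0, 0, 0.085, 0, 0, 0, 0, 0, 0, 0.085, 0, 0, 0, 0, 0, 0, 0.085, 0, 0, 0, 0, 0, 0, 0.085, 0, 0, -0.0167, 0, 0, 0]' | python3 -m pendant;echo '[0.085, 0, 0, -0.0583, 0, 0, 0, 0.085, 0, 0, -0.0583, 0, 0, 0, 0.085, 0, 0, -0.0583, 0, 0, 0, 0.085, 0.0325, 0.0442, -0.0167, 0, 0, 0, 0.085, 0.0325, 0.0442, 0, 0, 0, 0]' | python3 -m pendant;echo '[0.085, 0.0325, 0.0442, 0, 0, 0, 0, 0.085, 0.0325, 0.0442, 0, 0, 0, 0, 0.085, 0.0325, 0.0442, 0, 0, 0, 0, 0.085, 0.0325, 0.0442, 0, 0, 0, 0, 0.085, 0.0325, 0.0442, 0, 0, 0, 0]' | python3 -m pendant;echo '[0.085, 0.0325, 0.0442, 0, 0, 0, 0, 0.085, 0.0325, 0.0442, 0, 0, 0, 0, 0.085, 0.0325, 0.0442, 0, 0, 0, 0, 0.085, 0.0325, 0.0442, 0, 0, 0, 0, 0.085, 0.0325, 0.0442, 0, 0, 0, 0]' | python3 -m pendant;echo '[0.085, 0, 0, 0, 0, 0, 0, 0.085, 0, 0, 0, 0, 0, 0, 0.085, 0, 0, 0, 0, 0, 0]' | python3 -m pendant;python3 t.py .531 .1115 .106 45
```

```text
time_s: 11.27
position: [0.4701, -0.2786, 0.0833]
ee_rot: [-1.201, -2.898, -0.002]
ft_force: [-0.9, 0.4, -0.1]
gripper_width: 0.0852
gripper_force: 0.0
time_s: 11.68
position: [0.4838, -0.2164, 0.2067]
ee_rot: [1.204, 2.891, -0.002]
ft_force: [0.3, -0.3, -1.4]
gripper_width: 0.0848
gripper_force: 0.0
time_s: 12.1
position: [0.5064, -0.0504, 0.2013]
ee_rot: [1.203, 2.901, 0.0]
ft_force: [1.1, -1.4, 0.6]
gripper_width: 0.085
gripper_force: 0.0
time_s: 12.52
position: [0.5312, 0.1124, 0.2013]
ee_rot: [1.202, 2.901, 0.001]
ft_force: [0.7, -1.0, -0.1]
gripper_width: 0.085
gripper_force: 0.0
time_s: 12.77
position: [0.5311, 0.1105, 0.2007]
ee_rot: [1.202, 2.902, -0.0]
ft_force: [-0.0, -0.6, 0.1]
gripper_width: 0.085
gripper_force: 0.0
tool d [0.0008 0.0006 0.0947] yaw 45.0 w 0.085 t 12.7667
rot [-0.0001  0.0005  0.0001] d after turn [0.0008 0.0006 0.0947]
```

To row units: 0.03 m / 0.6 = 0.05, 0.02 m / 0.6 = 0.0333.

```bash
echo '[0.085, 0.0013, 0.001, 0.05, 0, 0, 0, 0.085, 0, 0, 0.05, 0, 0, 0, 0.085, 0, 0, 0.0333, 0, 0, 0, 0.085, 0, 0, 0.0167, 0, 0, 0, 0.085, 0, 0, 0, 0, 0, 0]' | python3 -m pendant ; echo '[0.02, 0, 0, 0, 0, 0, 0, 0.02, 0, 0, 0, 0, 0, 0, 0.02, 0, 0, 0, 0, 0, 0, 0.02, 0, 0, 0, 0, 0, 0, 0.02, 0, 0, 0, 0, 0, 0]' | python3 -m pendant 30; echo '[0.02, 0, 0, 0, 0, 0, 0, 0.02, 0, 0, 0, 0, 0, 0, 0.02, 0, 0, 0, 0, 0, 0, 0.02, 0, 0, 0, 0, 0, 0]' | python3 -m pendant; python3 t.py .3865 -.2785 .17
```

```text
time_s: 13.18
position: [0.529, 0.1103, 0.1075]
ee_rot: [-1.204, -2.897, 0.004]
ft_force: [-0.2, 0.1, 0.2]
gripper_width: 0.0849
gripper_force: 0.0
time_s: 13.6
position: [0.5319, 0.1115, 0.112]
ee_rot: [1.202, 2.9, 0.001]
ft_force: [-0.2, -1.8, 3.3]
gripper_width: 0.0315
gripper_force: 29.6
time_s: 13.93
position: [0.5319, 0.1115, 0.112]
ee_rot: [1.202, 2.9, 0.001]
ft_force: [-1.1, -1.6, 6.3]
gripper_width: 0.0314
gripper_force: 29.8
tool d [-0.1732 -0.3785 -0.0582] yaw 44.99 w 0.0314 t 13.9333
```

To row units: -0.02 m / 0.6 = -0.0333, -0.0135 m / 0.6 = -0.0225.

```bash
echo '[0.02, 0, 0, -0.0167, 0, 0, 0, 0.02, 0, 0, -0.0333, 0, 0, 0, 0.02, 0, 0, -0.0333, 0, 0, 0, 0.02, 0, 0, -0.0167, 0, 0, 0, 0.02, -0.01, -0.0225, 0, 0, 0, 0]' | python3 -m pendant; echo '[0.02, -0.0207, -0.045, 0, 0, 0, 0, 0.02, -0.0207, -0.045, 0, 0, 0, 0, 0.02, -0.0207, -0.045, 0, 0, 0, 0, 0.02, -0.0207, -0.045, 0, 0, 0, 0, 0.02, -0.0207, -0.045, 0, 0, 0, 0]' | python3 -m pendant;echo '[0.02, -0.0207, -0.045, 0, 0, 0, 0, 0.02, -0.0207, -0.045, 0, 0, 0, 0, 0.02, -0.0207, -0.045, 0, 0, 0, 0, 0.02, -0.0207, -0.045, 0, 0, 0, 0, 0.02, -0.0207, -0.045, 0, 0, 0, 0]' | python3 -m pendant; echo '[0.02, -0.0207, -0.045, 0, 0, 0, 0, 0.02, -0.0207, -0.045, 0, 0, 0, 0, 0.02, -0.0207, -0.045, 0, 0, 0, 0, 0.02, -0.01, -0.0225, 0, 0, 0, 0]' | python3 -m pendant;echo '[0.02, 0, 0, 0, 0, 0, 0, 0.02, 0, 0, 0, 0, 0, 0, 0.02, 0, 0, 0, 0, 0, 0]' | python3 -m pendant;python3 t.py .3865 -.2785 .102 45
```

```text
time_s: 14.35
position: [0.5277, 0.0993, 0.1736]
ee_rot: [1.198, 2.899, 0.006]
ft_force: [0.1, -0.2, -2.5]
gripper_width: 0.0313
gripper_force: 30.6
time_s: 14.77
position: [0.4728, -0.0422, 0.1696]
ee_rot: [-1.201, -2.902, 0.0]
ft_force: [0.8, -0.4, -2.1]
gripper_width: 0.0312
gripper_force: 30.7
time_s: 15.18
position: [0.4212, -0.1815, 0.1697]
ee_rot: [-1.202, -2.902, -0.001]
ft_force: [1.1, 0.3, -2.5]
gripper_width: 0.0315
gripper_force: 30.7
time_s: 15.52
position: [0.3845, -0.2803, 0.1698]
ee_rot: [-1.206, -2.9, 0.001]
ft_force: [-0.2, 0.8, -3.4]
gripper_width: 0.0312
gripper_force: 30.8
time_s: 15.77
position: [0.3859, -0.2772, 0.1697]
ee_rot: [-1.202, -2.901, -0.002]
ft_force: [-0.1, 0.9, -3.2]
gripper_width: 0.0311
gripper_force: 30.8
tool d [-0.0014 -0.0005  0.0677] yaw 44.99 w 0.0311 t 15.7667
rot [ 0.0006 -0.0013 -0.0002] d after turn [-0.0013 -0.0005  0.0677]
```

To row units: 0.02 m / 0.6 = 0.0333, 0.0125 m / 0.6 = 0.0208.

```bash
echo '[0.02, -0.0023, -0.0008, 0.0167, 0, 0, 0, 0.02, 0, 0, 0.0333, 0, 0, 0, 0.02, 0, 0, 0.0333, 0, 0, 0, 0.02, 0, 0, 0.0208, 0, 0, 0, 0.02, 0, 0, 0, 0, 0, 0]' | python3 -m pendant; echo '[0.02, 0, 0, 0.0033, 0, 0, 0, 0.02, 0, 0, 0.0025, 0, 0, 0, 0.02, 0, 0, 0, 0, 0, 0, 0.02, 0, 0, 0, 0, 0, 0]' | python3 -m pendant;echo '[0.02, 0, 0, 0.0017, 0, 0, 0, 0.02, 0, 0, 0, 0, 0, 0, 0.02, 0, 0, 0, 0, 0, 0]' | python3 -m pendant;python3 t.py .3865 -.2785 .102
```

```text
time_s: 16.18
position: [0.3849, -0.2767, 0.1035]
ee_rot: [-1.198, -2.896, -0.005]
ft_force: [-0.9, 0.6, -2.2]
gripper_width: 0.0313
gripper_force: 30.8
time_s: 16.52
position: [0.3873, -0.2799, 0.1054]
ee_rot: [1.202, 2.901, -0.001]
ft_force: [-0.8, -1.1, -3.6]
gripper_width: 0.0316
gripper_force: 30.8
time_s: 16.77
position: [0.3868, -0.2796, 0.1036]
ee_rot: [1.203, 2.902, -0.0]
ft_force: [0.2, 0.0, -3.0]
gripper_width: 0.031
gripper_force: 30.8
tool d [0.001  0.0006 0.0016] yaw 44.97 w 0.031 t 16.7667
```

To row units: 0.001 m / 0.6 = 0.0017.

```bash
echo '[0.02, 0, 0, 0.0017, 0, 0, 0, 0.02, 0, 0, 0, 0, 0, 0, 0.02, 0, 0, 0, 0, 0, 0]' | python3 -m pendant;echo '[0.02, 0, 0, 0.0017, 0, 0, 0, 0.02, 0, 0, 0, 0, 0, 0]' | python3 -m pendant;python3 t.py .3865 -.2785 .102
```

```text
time_s: 17.02
position: [0.3866, -0.2794, 0.1022]
ee_rot: [-1.203, -2.902, -0.0]
ft_force: [-0.7, 0.7, -3.0]
gripper_width: 0.0312
gripper_force: 30.8
time_s: 17.18
position: [0.3869, -0.2797, 0.102]
ee_rot: [1.203, 2.902, -0.001]
ft_force: [-2.7, 1.4, 2.0]
gripper_width: 0.031
gripper_force: 31.2
tool d [0.0011 0.0006 0.    ] yaw 44.98 w 0.031 t 17.1833
```

To row units: -0.01 m / 0.6 = -0.0167.

```bash
echo '[0.085, 0, 0, 0, 0, 0, 0, 0.085, 0, 0, 0, 0, 0, 0, 0.085, 0, 0, 0, 0, 0, 0, 0.085, 0, 0, 0, 0, 0, 0, 0.085, 0, 0, -0.0167, 0, 0, 0]' | python3 -m pendant;echo '[0.085, 0, 0, -0.0583, 0, 0, 0, 0.085, 0, 0, -0.0583, 0, 0, 0, 0.085, 0, 0, -0.0583, 0, 0, 0, 0.085, 0.01, 0.0517, -0.0333, 0, 0, 0, 0.085, 0.01, 0.0517, 0, 0, 0, 0]' | python3 -m pendant;echo '[0.085, 0.01, 0.0517, 0, 0, 0, 0, 0.085, 0.01, 0.0517, 0, 0, 0, 0, 0.085, 0.01, 0.0517, 0, 0, 0, 0, 0.085, 0.01, 0.0517, 0, 0, 0, 0, 0.085, 0.01, 0.0517, 0, 0, 0, 0]' | python3 -m pendant;echo '[0.085, 0.01, 0.0517, 0, 0, 0, 0, 0.085, 0.01, 0.0517, 0, 0, 0, 0, 0.085, 0.01, 0.0517, 0, 0, 0, 0, 0.085, 0.01, 0.0517, 0, 0, 0, 0, 0.085, 0.01, 0.0517, 0, 0, 0, 0]' | python3 -m pendant;echo '[0.085, 0, 0, 0, 0, 0, -0.0167, 0.085, 0, 0, 0, 0, 0, -0.0167, 0.085, 0, 0, 0, 0, 0, -0.0167, 0.085, 0, 0, 0, 0, 0, -0.0167, 0.085, 0, 0, 0, 0, 0, -0.0167]' | python3 -m pendant;echo '[0.085, 0, 0, 0, 0, 0, -0.0167, 0.085, 0, 0, 0, 0, 0, -0.0167, 0.085, 0, 0, 0, 0, 0, -0.0167, 0.085, 0, 0, 0, 0, 0, 0, 0.085, 0, 0, 0, 0, 0, 0]' | python3 -m pendant
python3 t.py .5955 .0345 .2 98
python3 - <<'E'
from h import *
ci=manip.camera_info('wrist');T=np.array(ci['cam_to_world']);print(T.round(3))
im,P=cloud('wrist','w1.png');np.save('w1.npy',P)
cloud('scene','s2.png')
E
```

```text
time_s: 17.6
position: [0.3856, -0.2783, 0.1096]
ee_rot: [-1.201, -2.899, -0.002]
ft_force: [-0.6, 0.8, -0.4]
gripper_width: 0.0845
gripper_force: 0.0
time_s: 18.02
position: [0.4245, -0.2292, 0.2443]
ee_rot: [1.203, 2.889, -0.005]
ft_force: [0.2, -0.9, 0.9]
gripper_width: 0.0849
gripper_force: 0.0
time_s: 18.43
position: [0.5113, -0.0949, 0.2374]
ee_rot: [1.202, 2.901, 0.0]
ft_force: [0.8, -1.2, 0.9]
gripper_width: 0.0853
gripper_force: 0.0
time_s: 18.85
position: [0.5997, 0.036, 0.2373]
ee_rot: [1.202, 2.902, 0.0]
ft_force: [-0.1, -0.2, 0.9]
gripper_width: 0.0852
gripper_force: 0.0
time_s: 19.27
position: [0.5991, 0.0347, 0.2371]
ee_rot: [0.4, 3.116, 0.0]
ft_force: [-0.9, 0.2, 0.1]
gripper_width: 0.085
gripper_force: 0.0
time_s: 19.68
position: [0.599, 0.0345, 0.2369]
ee_rot: [-0.081, 3.14, -0.0]
ft_force: [-0.9, -0.0, -0.6]
gripper_width: 0.0852
gripper_force: 0.0
tool d [0.0035 0.0002 0.0369] yaw 92.95 w 0.0852 t 19.6833
rot [-0.0001  0.0006 -0.0881] d after turn [0.0035 0.0005 0.0369]
[[-0.051  0.96   0.275  0.529]
 [ 0.999  0.049  0.013  0.032]
 [-0.001  0.276 -0.961  0.379]
 [ 0.     0.     0.     1.   ]]
```

View pics/w1.png

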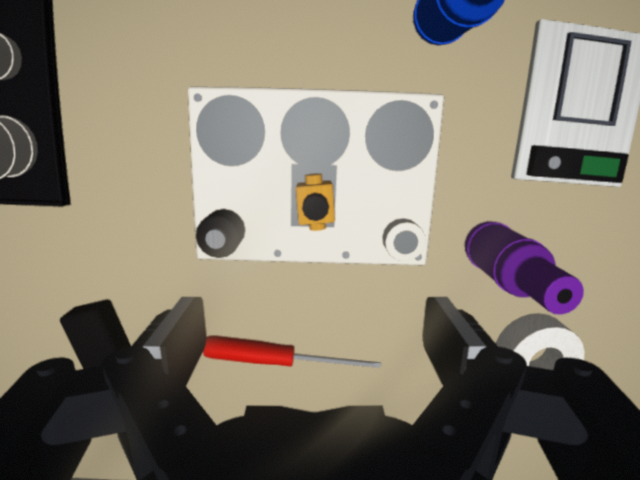

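View pics/s2.png

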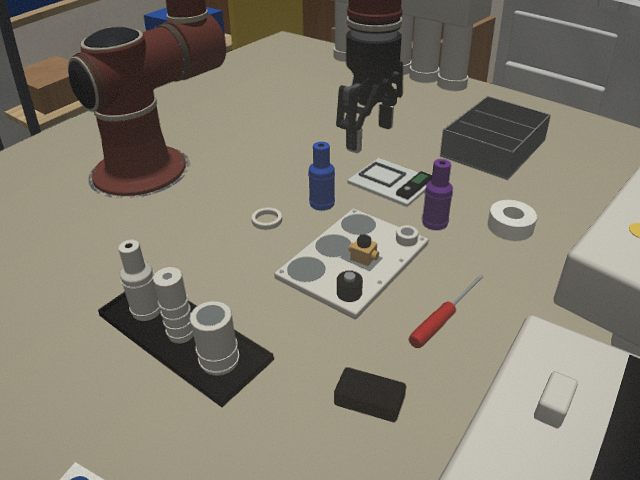

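The wrist picture shows the three empty seats (231,130), (315,130), (399,135), the valve (315,205) and the dock pocket (593,78). The scene picture shows all three cartridges upright in the tray. I'll measure the seats, valve and pocket from the wrist view.

```bash
cat > w.py <<'E'
from h import *
def rayz(T,K,D,uv,z):
    p=cv2.undistortPoints(np.array(uv,float).reshape(-1,1,2),K,D).reshape(-1,2)
    d=np.c_[p,np.ones(len(p))]@T[:3,:3].T; s=(z-T[2,3])/d[:,2]; return T[:3,3]+d*s[:,None]
E
python3 - <<'E'
from w import *
ci=manip.camera_info('wrist');T=np.array(ci['cam_to_world']);K=np.array(ci['camera_matrix']);D=np.array(ci['dist_coeffs'],float)
im=cv2.imread('pics/w1.png');P=np.load('w1.npy');hsv=cv2.cvtColor(im,cv2.COLOR_BGR2HSV)
# seats: grey blobs
print('seat px',im[130,231],'plate',im[110,270],im[200,250])
m=((hsv[...,1]<50)&(hsv[...,2]>90)&(hsv[...,2]<185)).astype(np.uint8)*255
m=cv2.morphologyEx(m,cv2.MORPH_OPEN,np.ones((5,5)))
n,l,s,c=cv2.connectedComponentsWithStats(m)
for i in range(1,n):
    if s[i,4]>1500: print(s[i].tolist(),rayz(T,K,D,c[i],.015).round(4))
for (u,v) in((231,130),(315,130),(399,135)):
    k=np.zeros_like(m);k[max(v-45,0):v+30,u-45:u+45]=m[max(v-45,0):v+30,u-45:u+45]
    cs,_=cv2.findContours(k,0,1); q=max(cs,key=cv2.contourArea)
    w=rayz(T,K,D,q.reshape(-1,2),.015)[:,:2].astype(np.float32)*1000
    print('seat',(u,v),cv2.minEnclosingCircle(w), cv2.fitEllipse(w))
# plate corners
# valve gold
g=((hsv[...,0]>8)&(hsv[...,0]<28)&(hsv[...,1]>130)).astype(np.uint8);g[:160]=0;g[240:]=0;g[:,:280]=0;g[:,350:]=0
g=g.astype(bool);c=P[g];c=c[~np.isnan(c[:,0])]
t=c[(c[:,2]>.041)&(c[:,2]<.05)]
print('block top',len(t),np.median(t[:,2]),cv2.minAreaRect(t[:,:2].astype(np.float32)*1000))
ys,xs=np.nonzero(g);w=rayz(T,K,D,np.c_[xs,ys],.037)[:,:2];q=w-w.mean(0)
print('gold',w.mean(0),cv2.minAreaRect(w.astype(np.float32)*1000), 'pca',np.degrees(np.arctan2(*np.linalg.svd(q.T@q)[0][::-1,0])))
b=(hsv[...,2]<60);b[:185]=0;b[225:]=0;b[:,:298]=0;b[:,335:]=0
z=P[b];z=z[(z[:,2]>.05)];print('cap',np.median(z[:,2]),cv2.minEnclosingCircle(z[:,:2].astype(np.float32)*1000))
# dock pocket rails
d=P[15:190,505:640].reshape(-1,3);d=d[~np.isnan(d[:,0])];k=d[(d[:,2]>.006)&(d[:,2]<.03)]
print('dock',k[:,:2].min(0),k[:,:2].max(0))
E
python3 - <<'E'
import cv2
a=cv2.imread('pics/w1.png')
cv2.imwrite('pics/w1v.png',cv2.hconcat([cv2.resize(a[160:240,275:355],(400,400),interpolation=2),cv2.resize(a[10:130,540:640][:100],(400,400),interpolation=2)]))
E
```

```text
seat px [147 146 142] plate [223 231 234] [220 228 232]
[196, 95, 69, 71, 3831] [[ 0.5326 -0.0477  0.015 ]]
[281, 98, 69, 88, 4418] [[0.5358 0.0322 0.015 ]]
[365, 100, 69, 71, 3813] [[0.5289 0.112  0.015 ]]
seat (231, 130) ((533.3076782226562, -47.64767074584961), 32.71370315551758) ((531.8629760742188, -47.85431671142578), (60.74799728393555, 65.4399642944336), 2.7914721965789795)
seat (315, 130) ((531.3591918945312, 32.25420379638672), 32.452980041503906) ((529.4024047851562, 32.14229202270508), (58.66629409790039, 65.5213851928711), 2.3842837810516357)
seat (399, 135) ((529.5459594726562, 112.09504699707031), 32.69562911987305) ((528.1693725585938, 112.07408905029297), (60.95323181152344, 65.49565124511719), 2.7277274131774902)
block top 803 0.044226514015396234 ((593.9618530273438, 35.837162017822266), (36.1856689453125, 32.713653564453125), 7.186868190765381)
gold [0.59184267 0.03577058] ((593.4324951171875, 35.68803787231445), (51.643821716308594, 33.307735443115234), 6.978816032409668) pca -174.02345185950318
cap 0.058298881482409415 ((593.3654174804688, 35.22850799560547), 11.2869291305542)
dock [0.41395163 0.23301355] [0.56420558 0.35557206]
```

View pics/w1v.png

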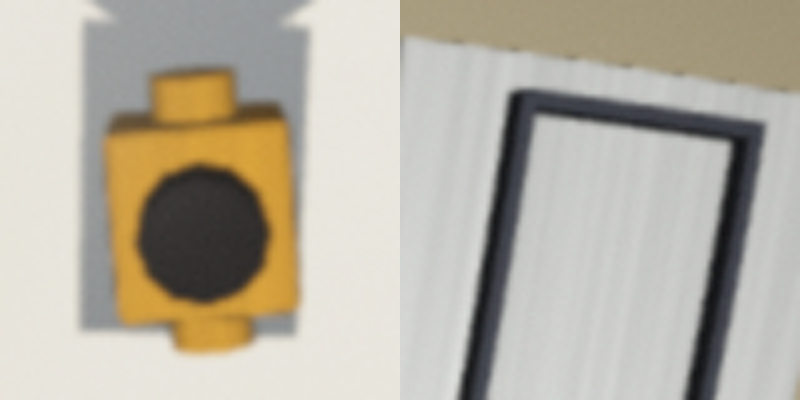

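The crop shows the valve's ports along the image's vertical, slightly yawed: centre (0.594, 0.0355), yaw 7°, block top at 0.044 (0.045 expected). The pocket rails are clear and the pocket is empty. I'll grip across y.

Careful with the scale: shifts go in shares of 0.6 m and turns go in shares of 2 pi rad. That gives: -0.07 rad / 6.2832 = -0.0111.

```bash
echo '[0.085, 0, 0, 0, 0, 0, -0.0111, 0.085, 0, 0, 0, 0, 0, 0, 0.085, 0, 0, 0, 0, 0, 0]' | python3 -m pendant;python3 t.py .594 .0355 .1 97
```

```text
time_s: 20.03
position: [0.5989, 0.0344, 0.2364]
ee_rot: [-0.191, 3.136, -0.0]
ft_force: [-0.2, -0.0, -0.7]
gripper_width: 0.0851
gripper_force: 0.0
tool d [0.0047 0.0016 0.1364] yaw 96.97 w 0.0851 t 20.0333
rot [-0.      0.     -0.0005] d after turn [0.0047 0.0016 0.1364]
```

To row units: 0.03 m / 0.6 = 0.05, 0.016 m / 0.6 = 0.0267.

```bash
echo '[0.085, 0.0078, 0.0027, 0.05, 0, 0, 0, 0.085, 0, 0, 0.05, 0, 0, 0, 0.085, 0, 0, 0.05, 0, 0, 0, 0.085, 0, 0, 0.05, 0, 0, 0, 0.085, 0, 0, 0.0267, 0, 0, 0]' | python3 -m pendant;echo '[0.07, 0, 0, 0, 0, 0, 0, 0.07, 0, 0, 0, 0, 0, 0, 0.07, 0, 0, 0, 0, 0, 0]' | python3 -m pendant;python3 t.py .594 .0355 .022 97
```

```text
time_s: 20.45
position: [0.5917, 0.0356, 0.0961]
ee_rot: [0.191, -3.13, -0.001]
ft_force: [-0.9, 0.1, 0.2]
gripper_width: 0.0848
gripper_force: 0.0
time_s: 20.7
position: [0.5952, 0.0354, 0.1021]
ee_rot: [-0.193, 3.133, -0.001]
ft_force: [0.6, -0.0, 0.8]
gripper_width: 0.0694
gripper_force: 0.0
tool d [0.0014 0.0003 0.0801] yaw 97.07 w 0.0694 t 20.7
rot [-0.0005  0.0025  0.0012] d after turn [0.0012 0.0003 0.0801]
```

To row units: 0.025 m / 0.6 = 0.0417, 0.02 m / 0.6 = 0.0333.

```bash
echo '[0.07, 0.002, 0, 0.0333, 0, 0, 0, 0.07, 0, 0, 0.0417, 0, 0, 0, 0.07, 0, 0, 0.0333, 0, 0, 0, 0.07, 0, 0, 0.0133, 0, 0, 0, 0.07, 0, 0, 0.0067, 0, 0, 0]' | python3 -m pendant;echo '[0.07, 0, 0, 0.0033, 0, 0, 0, 0.07, 0, 0, 0, 0, 0, 0, 0.07, 0, 0, 0, 0, 0, 0]' | python3 -m pendant;python3 t.py .594 .0355 .022 97
```

```text
time_s: 21.12
position: [0.5931, 0.0353, 0.0235]
ee_rot: [-0.194, 3.135, -0.0]
ft_force: [0.1, -0.5, 0.5]
gripper_width: 0.0696
gripper_force: 0.0
time_s: 21.37
position: [0.5942, 0.0352, 0.0231]
ee_rot: [-0.195, 3.133, -0.001]
ft_force: [-0.2, 0.7, 0.6]
gripper_width: 0.0702
gripper_force: 0.0
tool d [0.0002 0.0003 0.0011] yaw 97.11 w 0.0702 t 21.3667
rot [-0.0005  0.0029  0.0019] d after turn [0.0002 0.0003 0.0011]
```

To row units: -0.03 m / 0.6 = -0.05, -0.02 m / 0.6 = -0.0333.

```bash
echo '[0.025, 0, 0, 0, 0, 0, 0, 0.025, 0, 0, 0, 0, 0, 0, 0.025, 0, 0, 0, 0, 0, 0, 0.025, 0, 0, 0, 0, 0, 0, 0.025, 0, 0, 0, 0, 0, 0]' | python3 -m pendant 40;echo '[0.025, 0, 0, 0, 0, 0, 0, 0.025, 0, 0, 0, 0, 0, 0, 0.025, 0, 0, 0, 0, 0, 0]' | python3 -m pendant;python3 t.py .594 .0355 .022 97; echo '[0.025, 0, 0, -0.0167, 0, 0, 0, 0.025, 0, 0, -0.0333, 0, 0, 0, 0.025, 0, 0, -0.05, 0, 0, 0, 0.025, 0, 0, -0.05, 0, 0, 0, 0.025, 0, 0, -0.05, 0, 0, 0]' | python3 -m pendant;echo '[0.025, 0, 0, -0.05, 0, 0, 0, 0.025, 0, 0, -0.05, 0, 0, 0, 0.025, 0, 0, -0.0167, 0, 0, 0, 0.025, 0, 0, 0, 0, 0, 0, 0.025, 0, 0, 0, 0, 0, 0]' | python3 -m pendant;python3 t.py .4665 .292 .212 97
```

```text
time_s: 21.78
position: [0.5936, 0.0352, 0.0222]
ee_rot: [-0.195, 3.134, -0.0]
ft_force: [-0.1, 0.1, 2.4]
gripper_width: 0.0332
gripper_force: 41.6
time_s: 22.03
position: [0.5936, 0.0353, 0.0222]
ee_rot: [-0.195, 3.134, -0.0]
ft_force: [-0.5, 0.1, 5.8]
gripper_width: 0.0331
gripper_force: 41.7
tool d [-0.0005  0.0002  0.0002] yaw 97.12 w 0.0331 t 22.0333
rot [-0.0003  0.0014  0.0021] d after turn [-0.0005  0.0002  0.0002]
time_s: 22.45
position: [0.5916, 0.0354, 0.1416]
ee_rot: [0.195, -3.133, -0.001]
ft_force: [-0.1, 0.2, 0.2]
gripper_width: 0.0328
gripper_force: 41.0
time_s: 22.87
position: [0.5923, 0.0353, 0.2102]
ee_rot: [0.195, -3.134, -0.0]
ft_force: [-0.5, -0.5, -1.7]
gripper_width: 0.0333
gripper_force: 41.1
tool d [ 0.0931  0.2703 -0.0016] yaw 97.11 w 0.0333 t 22.8667
rot [ 0.0002 -0.0011  0.002 ] d after turn [ 0.0936  0.2701 -0.0018]
```

To row units: 0.03 m / 0.6 = 0.05, 0.015 m / 0.6 = 0.025.

```bash
echo '[0.025, 0.0083, 0.025, 0, 0, 0, 0, 0.025, 0.0175, 0.05, 0, 0, 0, 0, 0.025, 0.0175, 0.05, 0, 0, 0, 0, 0.025, 0.0175, 0.05, 0, 0, 0, 0, 0.025, 0.0175, 0.05, 0, 0, 0, 0]' | python3 -m pendant;echo '[0.025, 0.0175, 0.05, 0, 0, 0, 0, 0.025, 0.0175, 0.05, 0, 0, 0, 0, 0.025, 0.0175, 0.05, 0, 0, 0, 0, 0.025, 0.0175, 0.05, 0, 0, 0, 0, 0.025, 0.0083, 0.025, 0, 0, 0, 0]' | python3 -m pendant;echo '[0.025, 0, 0, 0, 0, 0, 0.0095, 0.025, 0, 0, 0, 0, 0, 0.0102, 0.025, 0, 0, 0, 0, 0, 0, 0.025, 0, 0, 0, 0, 0, 0]' | python3 -m pendant;python3 t.py .4665 .292 .212 90
python3 - <<'E'
from h import *
im,P=cloud('wrist','w2.png');np.save('w2.npy',P)
T=manip.camera_info('wrist')['cam_to_world'];np.save('T2.npy',T)
E
```

```text
time_s: 23.28
position: [0.5266, 0.1649, 0.2077]
ee_rot: [0.194, -3.13, 0.0]
ft_force: [-0.1, 0.3, -0.9]
gripper_width: 0.0334
gripper_force: 41.0
time_s: 23.7
position: [0.4622, 0.294, 0.2078]
ee_rot: [0.199, -3.129, 0.001]
ft_force: [0.5, -0.3, -0.9]
gripper_width: 0.0333
gripper_force: 41.0
time_s: 24.03
position: [0.4645, 0.2915, 0.2086]
ee_rot: [0.004, -3.137, 0.003]
ft_force: [0.6, 0.3, -0.9]
gripper_width: 0.0333
gripper_force: 41.1
tool d [-0.002   0.0005 -0.0034] yaw 90.14 w 0.0333 t 24.0333
rot [-0.0017 -0.0042  0.0024] d after turn [-0.002   0.0005 -0.0034]
```

View pics/w2.png

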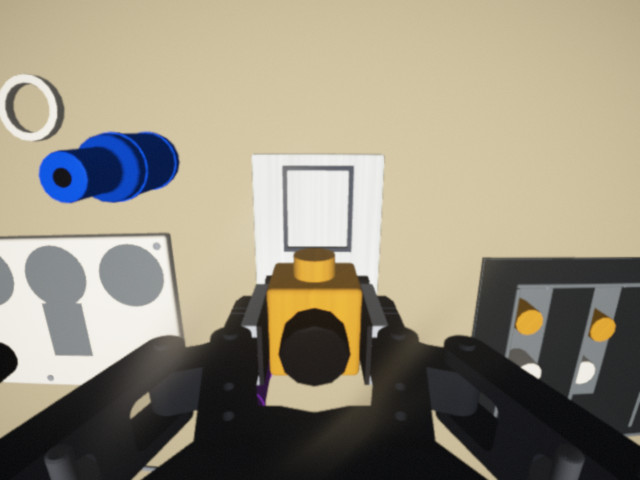

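The wrist picture shows the valve held straight and the pocket frame fully visible at (283..354, 166..250). I'll compute the frame centre and yaw, and the valve's offset in the grip.

```bash
python3 - <<'E'
from w import *
ci=manip.camera_info('wrist');T=np.load('T2.npy');K=np.array(ci['camera_matrix']);D=np.array(ci['dist_coeffs'],float)
im=cv2.imread('pics/w2.png');P=np.load('w2.npy');g=cv2.cvtColor(im,cv2.COLOR_BGR2GRAY)
m=np.zeros_like(g);m[158:256,275:362]=(g[158:256,275:362]<130)*255
cs,h=cv2.findContours(m,cv2.RETR_CCOMP,1)
for i,c in enumerate(cs):
    if cv2.contourArea(c)>1500:
        w=rayz(T,K,D,c.reshape(-1,2),.016)[:,:2].astype(np.float32)*1000
        print('frame',h[0][i][3],cv2.minAreaRect(w))
hsv=cv2.cvtColor(im,cv2.COLOR_BGR2HSV)
b=(hsv[...,0]>8)&(hsv[...,0]<28)&(hsv[...,1]>130);b[:240]=0;b[390:]=0;b[:,:255]=0;b[:,375:]=0
c=P[b];c=c[~np.isnan(c[:,0])];print(np.percentile(c[:,2],[5,50,95]))
z=np.percentile(c[:,2],85);t=c[np.abs(c[:,2]-np.median(c[:,2]))<.004];print('valve top',np.median(t[:,2]),cv2.minAreaRect(t[:,:2].astype(np.float32)*1000),t[:,:2].min(0),t[:,:2].max(0))
k=P[300:385,280:350].reshape(-1,3);k=k[k[:,2]>.2];print('cap',np.median(k[:,2]),(k[:,:2].min(0)+k[:,:2].max(0))/2)
d=P[150:280,245:390].reshape(-1,3);d=d[(d[:,2]>.005)&(d[:,2]<.02)];print('dock',d[:,:2].min(0),d[:,:2].max(0))
E
```

```text
frame -1 ((466.3379211425781, 294.85589599609375), (62.18095016479492, 83.20056915283203), 89.9747543334961)
frame 0 ((463.2981872558594, 294.5791320800781), (73.4001235961914, 58.61003112792969), 0.06479965895414352)
[0.21400064 0.23091513 0.23297157]
valve top 0.231398373205972 ((465.2349548339844, 292.0223693847656), (34.63447570800781, 36.13081741333008), 89.537109375) [0.44719884 0.27479779] [0.48341914 0.30943821]
cap 0.24482747275438682 [0.46794287 0.29247641]
dock [0.41473671 0.23486752] [0.53506275 0.35472702]
```

To row units: 0.03 m / 0.6 = 0.05, 0.01 m / 0.6 = 0.0167.

```bash
echo '[0.025, 0, 0.0025, 0.0167, 0, 0, 0, 0.025, 0, 0, 0.05, 0, 0, 0, 0.025, 0, 0, 0.05, 0, 0, 0, 0.025, 0, 0, 0.05, 0, 0, 0, 0.025, 0, 0, 0.05, 0, 0, 0]' | python3 -m pendant;echo '[0.025, 0, 0, 0.0333, 0, 0, 0, 0.025, 0, 0, 0.0167, 0, 0, 0, 0.025, 0, 0, 0.0067, 0, 0, 0, 0.025, 0, 0, 0, 0, 0, 0, 0.025, 0, 0, 0, 0, 0, 0]' | python3 -m pendant;python3 t.py .465 .2933 .0182 90
```

```text
time_s: 24.5
position: [0.4656, 0.2927, 0.0791]
ee_rot: [0.0, -3.141, 0.0]
ft_force: [-0.1, 0.0, -2.5]
gripper_width: 0.0331
gripper_force: 41.1
time_s: 24.92
position: [0.4671, 0.2935, 0.0485]
ee_rot: [-0.0, 3.14, 0.001]
ft_force: [0.7, -0.0, -0.8]
gripper_width: 0.0333
gripper_force: 41.0
tool d [ 0.0021 -0.0002  0.0303] yaw 90.01 w 0.0333 t 24.9167
rot [0.0009 0.0018 0.0002] d after turn [ 0.0021 -0.0002  0.0303]
```

To row units: 0.012 m / 0.6 = 0.02, 0.01 m / 0.6 = 0.0167.

```bash
echo '[0.025, 0.0033, 0, 0.02, 0, 0, 0, 0.025, 0, 0, 0.0167, 0, 0, 0, 0.025, 0, 0, 0.0067, 0, 0, 0, 0.025, 0, 0, 0.0017, 0, 0, 0, 0.025, 0, 0, 0, 0, 0, 0]' | python3 -m pendant;echo '[0.025, 0, 0, 0.0017, 0, 0, 0, 0.025, 0, 0, 0, 0, 0, 0]' | python3 -m pendant;python3 t.py .465 .2933 .0172 90
```

```text
time_s: 25.33
position: [0.4636, 0.2929, 0.0196]
ee_rot: [0.0, -3.14, 0.001]
ft_force: [-0.5, 0.1, -1.1]
gripper_width: 0.0332
gripper_force: 41.1
time_s: 25.5
position: [0.4644, 0.2932, 0.0196]
ee_rot: [-0.0, 3.141, 0.0]
ft_force: [-0.7, -0.2, -1.4]
gripper_width: 0.033
gripper_force: 41.1
tool d [-0.0006  0.0001  0.0024] yaw 90.01 w 0.033 t 25.5
rot [0.0002 0.0006 0.0002] d after turn [-0.0006  0.0001  0.0024]
```

To row units: 0.001 m / 0.6 = 0.0017.

```bash
echo '[0.025, 0, 0, 0.0017, 0, 0, 0, 0.025, 0, 0, 0, 0, 0, 0]' | python3 -m pendant;echo '[0.025, 0, 0, 0.0017, 0, 0, 0, 0.025, 0, 0, 0, 0, 0, 0]' | python3 -m pendant;python3 t.py .465 .2933 .0172 90
```

```text
time_s: 25.67
position: [0.4643, 0.2931, 0.0185]
ee_rot: [-0.0, 3.141, 0.0]
ft_force: [0.1, -0.1, -1.4]
gripper_width: 0.0333
gripper_force: 41.1
time_s: 25.83
position: [0.4641, 0.2931, 0.0173]
ee_rot: [0.0, -3.142, -0.0]
ft_force: [0.4, 0.2, -1.5]
gripper_width: 0.0332
gripper_force: 41.1
tool d [-0.0009  0.0002  0.0001] yaw 90.01 w 0.0332 t 25.8333
rot [ 0.     -0.      0.0002] d after turn [-0.0009  0.0002  0.0001]
```

To row units: 0.0006 m / 0.6 = 0.001.

```bash
echo '[0.025, 0, 0, 0.001, 0, 0, 0, 0.025, 0, 0, 0, 0, 0, 0, 0.025, 0, 0, 0, 0, 0, 0]' | python3 -m pendant
```

```text
time_s: 26.08
position: [0.4642, 0.2931, 0.0172]
ee_rot: [0.0, -3.141, 0.0]
ft_force: [-2.7, -0.4, 3.5]
gripper_width: 0.0331
gripper_force: 41.6
```

To row units: -0.01 m / 0.6 = -0.0167.

```bash
echo '[0.065, 0, 0, 0, 0, 0, 0, 0.065, 0, 0, 0, 0, 0, 0, 0.065, 0, 0, 0, 0, 0, 0, 0.065, 0, 0, 0, 0, 0, 0, 0.065, 0, 0, -0.0167, 0, 0, 0]' | python3 -m pendant;echo '[0.085, 0, 0, -0.05, 0, 0, 0, 0.085, 0, 0, -0.05, 0, 0, 0, 0.085, 0, 0, -0.05, 0, 0, 0, 0.085, 0, 0, -0.05, 0, 0, 0, 0.085, 0, 0, -0.05, 0, 0, 0]' | python3 -m pendant;echo '[0.085, 0, 0, -0.05, 0, 0, 0, 0.085, 0, 0, -0.0333, 0, 0, 0, 0.085, 0, 0, 0, 0, 0, 0, 0.085, 0, 0, 0, 0, 0, 0]' | python3 -m pendant
python3 - <<'E'
from h import *
im,P=cloud('wrist');s,_=cloud('side');c,_=cloud('scene')
cv2.imwrite('pics/w3.png',cv2.hconcat([cv2.resize(im[60:300,200:440],(400,400)),cv2.resize(s[330:450,230:400],(400,400))]))
P=P.reshape(-1,3);k=P[(P[:,2]>.034)&(P[:,2]<.046)&(np.hypot(P[:,0]-.465,P[:,1]-.293)<.04)]
print(len(k),cv2.minAreaRect(k[:,:2].astype(np.float32)*1000))
E
python3 t.py .3869 -.2797 .22 45
```

```text
time_s: 26.5
position: [0.4625, 0.2923, 0.0248]
ee_rot: [0.0, -3.138, 0.003]
ft_force: [-0.7, 0.1, -0.2]
gripper_width: 0.0651
gripper_force: 0.0
time_s: 26.92
position: [0.464, 0.293, 0.179]
ee_rot: [-0.0, 3.141, 0.001]
ft_force: [1.5, 0.5, -0.1]
gripper_width: 0.0854
gripper_force: 0.0
time_s: 27.25
position: [0.4649, 0.2934, 0.2289]
ee_rot: [-0.0, 3.138, 0.003]
ft_force: [-0.7, -0.3, -1.4]
gripper_width: 0.0849
gripper_force: 0.0
866 ((463.0753479003906, 292.3455810546875), (35.51176452636719, 33.47588348388672), 0.6665866374969482)
tool d [ 0.0764 -0.5723  0.0057] yaw 90.01 w 0.0851 t 27.4
rot [-0.0024 -0.0023  0.7856] d after turn [-0.3508 -0.4586  0.0047]
```

View pics/w3.png

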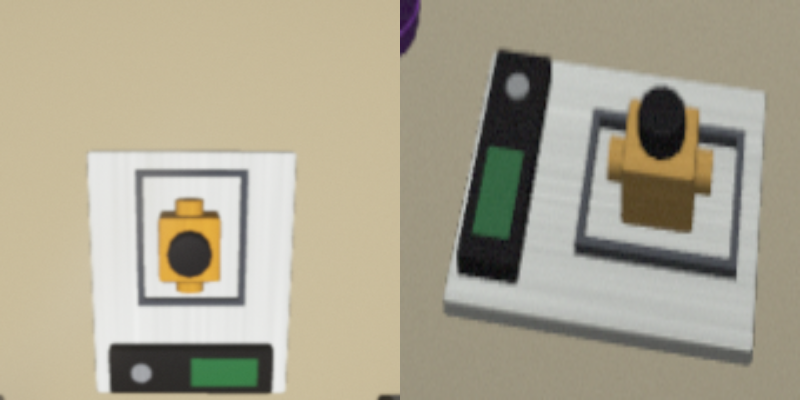

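Both views show the valve flat inside the frame with its ports along the long sides. The cartridges go back next, necked first.

To row units: 0.112 rad / 6.2832 = 0.0178.

```bash
echo '[0.085, 0, 0, 0, 0, 0, 0.0178, 0.085, 0, 0, 0, 0, 0, 0.0178, 0.085, 0, 0, 0, 0, 0, 0.0178, 0.085, 0, 0, 0, 0, 0, 0.0178, 0.085, 0, 0, 0, 0, 0, 0.0178]' | python3 -m pendant;echo '[0.085, 0, 0, 0, 0, 0, 0.0178, 0.085, 0, 0, 0, 0, 0, 0.0178, 0.085, -0.0333, -0.045, 0, 0, 0, 0, 0.085, -0.0333, -0.045, 0, 0, 0, 0, 0.085, -0.0333, -0.045, 0, 0, 0, 0]' | python3 -m pendant;echo '[0.085, -0.0333, -0.045, 0, 0, 0, 0, 0.085, -0.0333, -0.045, 0, 0, 0, 0, 0.085, -0.0333, -0.045, 0, 0, 0, 0, 0.085, -0.0333, -0.045, 0, 0, 0, 0, 0.085, -0.0333, -0.045, 0, 0, 0, 0]' | python3 -m pendant;echo '[0.085, -0.0333, -0.045, 0, 0, 0, 0, 0.085, -0.0333, -0.045, 0, 0, 0, 0, 0.085, -0.0333, -0.045, 0, 0, 0, 0, 0.085, -0.0333, -0.045, 0, 0, 0, 0, 0.085, -0.0333, -0.045, 0, 0, 0, 0]' | python3 -m pendant;echo '[0.085, -0.0333, -0.045, 0, 0, 0, 0, 0.085, -0.0333, -0.045, 0, 0, 0, 0, 0.085, -0.0333, -0.045, 0, 0, 0, 0, 0.085, 0, 0, 0, 0, 0, 0, 0.085, 0, 0, 0, 0, 0, 0]' | python3 -m pendant; python3 t.py .3869 -.2797 .12 45
```

```text
time_s: 27.82
position: [0.4632, 0.2926, 0.2243]
ee_rot: [-0.875, -3.014, 0.004]
ft_force: [-0.2, 0.4, 0.6]
gripper_width: 0.0851
gripper_force: 0.0
time_s: 28.23
position: [0.448, 0.1924, 0.2243]
ee_rot: [-1.196, -2.901, 0.004]
ft_force: [1.5, -1.4, 0.0]
gripper_width: 0.0852
gripper_force: 0.0
time_s: 28.65
position: [0.4235, 0.0259, 0.2247]
ee_rot: [-1.198, -2.901, 0.001]
ft_force: [0.2, -0.1, -0.4]
gripper_width: 0.0849
gripper_force: 0.0
time_s: 29.07
position: [0.3991, -0.1402, 0.2248]
ee_rot: [-1.199, -2.901, -0.001]
ft_force: [0.6, 0.2, 0.5]
gripper_width: 0.0852
gripper_force: 0.0
time_s: 29.48
position: [0.3846, -0.2395, 0.2247]
ee_rot: [-1.203, -2.898, -0.002]
ft_force: [0.3, 0.8, 0.8]
gripper_width: 0.0852
gripper_force: 0.0
tool d [-0.0305 -0.0268  0.1046] yaw 44.9 w 0.0852 t 29.4833
rot [-0.     -0.0041 -0.0017] d after turn [-0.03   -0.0268  0.1047]
```

```bash
echo '[0.085, -0.0333, -0.03, 0, 0, 0, 0, 0.085, -0.0167, -0.015, 0, 0, 0, 0, 0.085, 0, 0, 0.0417, 0, 0, 0, 0.085, 0, 0, 0.05, 0, 0, 0, 0.085, 0, 0, 0.05, 0, 0, 0]' | python3 -m pendant;echo '[0.085, 0, 0, 0.0167, 0, 0, 0, 0.085, 0, 0, 0.0067, 0, 0, 0, 0.085, 0, 0, 0, 0, 0, 0, 0.085, 0, 0, 0, 0, 0, 0]' | python3 -m pendant; python3 t.py .3869 -.2797 .103 45
```

```text
time_s: 29.9
position: [0.3885, -0.2787, 0.1409]
ee_rot: [1.199, 2.903, 0.0]
ft_force: [-0.7, -0.8, -0.4]
gripper_width: 0.0851
gripper_force: 0.0
time_s: 30.23
position: [0.3888, -0.2794, 0.1293]
ee_rot: [1.198, 2.902, -0.001]
ft_force: [-0.1, -0.1, 0.7]
gripper_width: 0.0848
gripper_force: 0.0
tool d [ 0.0012 -0.0015  0.0262] yaw 45.13 w 0.0848 t 30.2333
rot [0.     0.0021 0.0022] d after turn [ 0.0012 -0.0015  0.0263]
```

To row units: 0.012 m / 0.6 = 0.02, 0.01 m / 0.6 = 0.0167.

```bash
echo '[0.085, 0.002, -0.0025, 0.02, 0, 0, 0, 0.085, 0, 0, 0.0167, 0, 0, 0, 0.085, 0, 0, 0.0067, 0, 0, 0, 0.085, 0, 0, 0, 0, 0, 0, 0.085, 0, 0, 0, 0, 0, 0]' | python3 -m pendant;echo '[0.02, 0, 0, 0, 0, 0, 0, 0.02, 0, 0, 0, 0, 0, 0, 0.02, 0, 0, 0, 0, 0, 0, 0.02, 0, 0, 0, 0, 0, 0, 0.02, 0, 0, 0, 0, 0, 0]' | python3 -m pendant 30; echo '[0.02, 0, 0, 0, 0, 0, 0, 0.02, 0, 0, 0, 0, 0, 0, 0.02, 0, 0, 0, 0, 0, 0, 0.02, 0, 0, 0, 0, 0, 0]' | python3 -m pendant; python3 t.py .531 .112 .17 45; echo '[0.02, 0, 0, -0.0167, 0, 0, 0, 0.02, 0, 0, -0.0333, 0, 0, 0, 0.02, 0, 0, -0.0417, 0, 0, 0, 0.02, 0, 0, -0.0333, 0, 0, 0, 0.02, 0, 0, -0.0167, 0, 0, 0]' | python3 -m pendant;python3 t.py .531 .112 .17 45
```

```text
time_s: 30.65
position: [0.3858, -0.2791, 0.1013]
ee_rot: [-1.2, -2.903, -0.001]
ft_force: [-0.1, 0.0, 0.2]
gripper_width: 0.0848
gripper_force: 0.0
time_s: 31.07
position: [0.3862, -0.2796, 0.1022]
ee_rot: [1.2, 2.903, -0.001]
ft_force: [-0.0, 0.2, 0.7]
gripper_width: 0.0311
gripper_force: 30.0
time_s: 31.4
position: [0.3862, -0.2796, 0.1021]
ee_rot: [1.2, 2.903, -0.001]
ft_force: [-1.1, 0.6, 2.8]
gripper_width: 0.0312
gripper_force: 30.2
tool d [ 0.1738  0.3796 -0.0681] yaw 45.09 w 0.0312 t 31.4
rot [-0.0002  0.0006  0.0016] d after turn [ 0.1745  0.3793 -0.0679]
time_s: 31.82
position: [0.3867, -0.2797, 0.1893]
ee_rot: [1.199, 2.901, -0.001]
ft_force: [0.3, -0.9, -1.7]
gripper_width: 0.0314
gripper_force: 30.3
tool d [0.1744 0.3793 0.0189] yaw 45.1 w 0.0314 t 31.8167
rot [0.0003 0.0031 0.0017] d after turn [0.175  0.379  0.0193]
```

To row units: 0.027 m / 0.6 = 0.045, 0.0125 m / 0.6 = 0.0208.

```bash
echo '[0.02, 0.01, 0.0225, 0, 0, 0, 0, 0.02, 0.0208, 0.045, 0, 0, 0, 0, 0.02, 0.0208, 0.045, 0, 0, 0, 0, 0.02, 0.0208, 0.045, 0, 0, 0, 0, 0.02, 0.0208, 0.045, 0, 0, 0, 0]' | python3 -m pendant;echo '[0.02, 0.0208, 0.045, 0, 0, 0, 0, 0.02, 0.0208, 0.045, 0, 0, 0, 0, 0.02, 0.0208, 0.045, 0, 0, 0, 0, 0.02, 0.0208, 0.045, 0, 0, 0, 0, 0.02, 0.0208, 0.045, 0, 0, 0, 0]' | python3 -m pendant;echo '[0.02, 0.0208, 0.045, 0, 0, 0, 0, 0.02, 0.0208, 0.045, 0, 0, 0, 0, 0.02, 0.0208, 0.045, 0, 0, 0, 0, 0.02, 0.01, 0.0225, 0, 0, 0, 0]' | python3 -m pendant;echo '[0.02, 0, 0, 0, 0, 0, 0, 0.02, 0, 0, 0, 0, 0, 0, 0.02, 0, 0, 0, 0, 0, 0]' | python3 -m pendant;python3 t.py .531 .112 .1121 45
```

```text
time_s: 32.23
position: [0.4317, -0.1521, 0.1856]
ee_rot: [-1.2, -2.901, -0.001]
ft_force: [0.9, 0.3, -3.7]
gripper_width: 0.0312
gripper_force: 30.5
time_s: 32.65
position: [0.4827, -0.0122, 0.1856]
ee_rot: [-1.199, -2.902, 0.0]
ft_force: [0.4, 0.5, -2.8]
gripper_width: 0.0315
gripper_force: 30.6
time_s: 32.98
position: [0.5188, 0.0866, 0.1855]
ee_rot: [-1.196, -2.903, -0.001]
ft_force: [0.2, 0.7, -2.8]
gripper_width: 0.0313
gripper_force: 30.7
time_s: 33.23
position: [0.5184, 0.0832, 0.1858]
ee_rot: [-1.199, -2.902, 0.002]
ft_force: [-0.3, -0.0, -2.3]
gripper_width: 0.0316
gripper_force: 30.8
tool d [0.0113 0.0294 0.0736] yaw 45.08 w 0.0316 t 33.2333
rot [-0.0017 -0.001   0.0015] d after turn [0.0114 0.0293 0.0737]
```

To row units: 0.025 m / 0.6 = 0.0417, 0.015 m / 0.6 = 0.025.

```bash
echo '[0.02, 0.01, 0.025, 0, 0, 0, 0, 0.02, 0.0088, 0.024, 0, 0, 0, 0, 0.02, 0, 0, 0.025, 0, 0, 0, 0.02, 0, 0, 0.0417, 0, 0, 0, 0.02, 0, 0, 0.025, 0, 0, 0]' | python3 -m pendant;echo '[0.02, 0, 0, 0.0133, 0, 0, 0, 0.02, 0, 0, 0.0067, 0, 0, 0, 0.02, 0, 0, 0, 0, 0, 0, 0.02, 0, 0, 0, 0, 0, 0]' | python3 -m pendant;python3 t.py .531 .112 .1121 45
```

```text
time_s: 33.65
position: [0.5309, 0.1113, 0.1298]
ee_rot: [-1.201, -2.901, 0.002]
ft_force: [-1.0, -1.2, -2.9]
gripper_width: 0.0313
gripper_force: 31.0
time_s: 33.98
position: [0.5324, 0.112, 0.1206]
ee_rot: [1.201, 2.902, 0.001]
ft_force: [1.2, -0.1, -3.8]
gripper_width: 0.0316
gripper_force: 31.0
tool d [ 0.001  -0.001   0.0085] yaw 45.05 w 0.0316 t 33.9833
rot [0.001  0.0009 0.0009] d after turn [ 0.001  -0.001   0.0085]
```

To row units: 0.004 m / 0.6 = 0.0067, 0.002 m / 0.6 = 0.0033.

```bash
echo '[0.02, 0.0008, -0.0013, 0.0067, 0, 0, 0, 0.02, 0, 0, 0.0033, 0, 0, 0, 0.02, 0, 0, 0.0017, 0, 0, 0, 0.02, 0, 0, 0, 0, 0, 0, 0.02, 0, 0, 0, 0, 0, 0]' | python3 -m pendant;echo '[0.02, 0, 0, 0.0017, 0, 0, 0, 0.02, 0, 0, 0, 0, 0, 0]' | python3 -m pendant;python3 t.py .531 .112 .1121 45;echo '[0.02, 0, 0, 0.0017, 0, 0, 0, 0.02, 0, 0, 0, 0, 0, 0]' | python3 -m pendant
```

```text
time_s: 34.4
position: [0.531, 0.1123, 0.1128]
ee_rot: [1.2, 2.903, 0.0]
ft_force: [0.9, -0.5, -3.4]
gripper_width: 0.031
gripper_force: 31.0
time_s: 34.57
position: [0.5313, 0.1122, 0.1122]
ee_rot: [1.2, 2.903, 0.0]
ft_force: [-0.7, -0.6, -1.3]
gripper_width: 0.0312
gripper_force: 31.1
tool d [ 0.0001 -0.0004  0.0001] yaw 45.09 w 0.0312 t 34.5667
rot [0.0006 0.0007 0.0017] d after turn [ 0.0001 -0.0004  0.0001]
time_s: 34.73
position: [0.5316, 0.1122, 0.1121]
ee_rot: [1.199, 2.902, 0.0]
ft_force: [-3.4, -0.6, 4.2]
gripper_width: 0.0311
gripper_force: 31.7
```

To row units: -0.01 m / 0.6 = -0.0167.

```bash
echo '[0.085, 0, 0, 0, 0, 0, 0, 0.085, 0, 0, 0, 0, 0, 0, 0.085, 0, 0, 0, 0, 0, 0, 0.085, 0, 0, 0, 0, 0, 0, 0.085, 0, 0, -0.0167, 0, 0, 0]' | python3 -m pendant;echo '[0.085, 0, 0, -0.0417, 0, 0, 0, 0.085, 0, 0, -0.05, 0, 0, 0, 0.085, 0, 0, -0.0333, 0, 0, 0, 0.085, 0, 0, -0.0167, 0, 0, 0, 0.085, -0.0167, -0.0222, 0, 0, 0, 0]' | python3 -m pendant;echo '[0.085, -0.0325, -0.0443, 0, 0, 0, 0, 0.085, -0.0325, -0.0443, 0, 0, 0, 0, 0.085, -0.0325, -0.0443, 0, 0, 0, 0, 0.085, -0.0325, -0.0443, 0, 0, 0, 0, 0.085, -0.0325, -0.0443, 0, 0, 0, 0]' | python3 -m pendant;echo '[0.085, -0.0325, -0.0443, 0, 0, 0, 0, 0.085, -0.0325, -0.0443, 0, 0, 0, 0, 0.085, -0.0325, -0.0443, 0, 0, 0, 0, 0.085, -0.0325, -0.0443, 0, 0, 0, 0, 0.085, -0.0325, -0.0443, 0, 0, 0, 0]' | python3 -m pendant;echo '[0.085, -0.0325, -0.0443, 0, 0, 0, 0, 0.085, -0.0167, -0.0222, 0, 0, 0, 0, 0.085, 0, 0, 0, 0, 0, 0, 0.085, 0, 0, 0, 0, 0, 0]' | python3 -m pendant;python3 t.py .472 -.2801 .0766 45
```

```text
time_s: 35.15
position: [0.5293, 0.1121, 0.1186]
ee_rot: [-1.198, -2.9, 0.003]
ft_force: [-0.5, 0.5, -0.7]
gripper_width: 0.0848
gripper_force: 0.0
time_s: 35.57
position: [0.5306, 0.0973, 0.2099]
ee_rot: [1.194, 2.9, 0.006]
ft_force: [0.4, 0.0, -0.6]
gripper_width: 0.0852
gripper_force: 0.0
time_s: 35.98
position: [0.503, -0.0685, 0.2054]
ee_rot: [-1.199, -2.903, 0.0]
ft_force: [1.1, 0.6, 0.3]
gripper_width: 0.0851
gripper_force: 0.0
time_s: 36.4
position: [0.4782, -0.2317, 0.2054]
ee_rot: [-1.2, -2.903, -0.0]
ft_force: [0.8, 0.2, 1.2]
gripper_width: 0.085
gripper_force: 0.0
time_s: 36.73
position: [0.4712, -0.2797, 0.2052]
ee_rot: [-1.202, -2.901, -0.001]
ft_force: [0.3, -1.4, 0.6]
gripper_width: 0.085
gripper_force: 0.0
tool d [-0.001   0.0002  0.1286] yaw 44.99 w 0.085 t 36.7333
rot [ 0.0003 -0.0014 -0.0002] d after turn [-0.0008  0.0002  0.1286]
```

To row units: 0.03 m / 0.6 = 0.05, 0.02 m / 0.6 = 0.0333.

```bash
echo '[0.085, 0, 0, 0.0333, 0, 0, 0, 0.085, 0, 0, 0.05, 0, 0, 0, 0.085, 0, 0, 0.05, 0, 0, 0, 0.085, 0, 0, 0.0333, 0, 0, 0, 0.085, 0, 0, 0.0133, 0, 0, 0]' | python3 -m pendant;echo '[0.085, 0, 0, 0.0067, 0, 0, 0, 0.085, 0, 0, 0, 0, 0, 0, 0.085, 0, 0, 0, 0, 0, 0]' | python3 -m pendant;python3 t.py .472 -.2801 .0766 45
```

```text
time_s: 37.15
position: [0.4698, -0.2761, 0.0935]
ee_rot: [-1.195, -2.898, -0.004]
ft_force: [-1.5, 0.1, -0.3]
gripper_width: 0.0854
gripper_force: 0.0
time_s: 37.4
position: [0.4727, -0.2795, 0.0953]
ee_rot: [1.198, 2.902, -0.001]
ft_force: [-0.5, -0.5, 0.5]
gripper_width: 0.0853
gripper_force: 0.0
tool d [ 0.0001 -0.0009  0.0187] yaw 45.14 w 0.0853 t 37.4
rot [0.0004 0.0023 0.0024] d after turn [ 0.0001 -0.0009  0.0187]
```

To row units: 0.01 m / 0.6 = 0.0167, 0.006 m / 0.6 = 0.01.

```bash
echo '[0.085, 0, -0.0008, 0.0167, 0, 0, 0, 0.085, 0, 0, 0.01, 0, 0, 0, 0.085, 0, 0, 0.0033, 0, 0, 0, 0.085, 0, 0, 0, 0, 0, 0, 0.085, 0, 0, 0, 0, 0, 0]' | python3 -m pendant;echo '[0.03, 0, 0, 0, 0, 0, 0, 0.03, 0, 0, 0, 0, 0, 0, 0.03, 0, 0, 0, 0, 0, 0, 0.03, 0, 0, 0, 0, 0, 0, 0.03, 0, 0, 0, 0, 0, 0]' | python3 -m pendant 30; echo '[0.03, 0, 0, 0, 0, 0, 0, 0.03, 0, 0, 0, 0, 0, 0, 0.03, 0, 0, 0, 0, 0, 0]' | python3 -m pendant; python3 t.py .5325 .032 .15 45; echo '[0.03, 0, 0, -0.0167, 0, 0, 0, 0.03, 0, 0, -0.0333, 0, 0, 0, 0.03, 0, 0, -0.0417, 0, 0, 0, 0.03, 0, 0, -0.0333, 0, 0, 0, 0.03, 0, 0, -0.0167, 0, 0, 0]' | python3 -m pendant;python3 t.py .5325 .032 .15 45
```

```text
time_s: 37.82
position: [0.4712, -0.2797, 0.0755]
ee_rot: [-1.2, -2.903, -0.0]
ft_force: [0.2, -0.7, -0.6]
gripper_width: 0.0846
gripper_force: 0.0
time_s: 38.23
position: [0.4717, -0.2799, 0.0761]
ee_rot: [1.2, 2.903, -0.0]
ft_force: [1.2, 0.4, 1.2]
gripper_width: 0.0411
gripper_force: 30.8
time_s: 38.48
position: [0.4717, -0.2799, 0.0761]
ee_rot: [1.2, 2.903, -0.0]
ft_force: [0.7, 0.6, 3.1]
gripper_width: 0.0414
gripper_force: 30.8
tool d [ 0.1771  0.2639 -0.0739] yaw 45.09 w 0.0414 t 38.4833
rot [0.0003 0.0008 0.0016] d after turn [ 0.1775  0.2636 -0.0739]
time_s: 38.9
position: [0.472, -0.2804, 0.1637]
ee_rot: [1.199, 2.9, -0.002]
ft_force: [0.1, 0.2, -0.6]
gripper_width: 0.0417
gripper_force: 30.9
tool d [0.1778 0.2639 0.0131] yaw 45.09 w 0.0417 t 38.9
rot [0.0002 0.0034 0.0016] d after turn [0.1781 0.2636 0.0137]
```

To row units: 0.0245 m / 0.6 = 0.0408, 0.0165 m / 0.6 = 0.0275.

```bash
echo '[0.03, 0.0133, 0.02, 0, 0, 0, 0, 0.03, 0.0275, 0.0408, 0, 0, 0, 0, 0.03, 0.0275, 0.0408, 0, 0, 0, 0, 0.03, 0.0275, 0.0408, 0, 0, 0, 0, 0.03, 0.0275, 0.0408, 0, 0, 0, 0]' | python3 -m pendant;echo '[0.03, 0.0275, 0.0408, 0, 0, 0, 0, 0.03, 0.0275, 0.0408, 0, 0, 0, 0, 0.03, 0.0275, 0.0408, 0, 0, 0, 0, 0.03, 0.0275, 0.0408, 0, 0, 0, 0, 0.03, 0.0275, 0.0408, 0, 0, 0, 0]' | python3 -m pendant;echo '[0.03, 0.0275, 0.0408, 0, 0, 0, 0, 0.03, 0.01, 0.015, 0, 0, 0, 0, 0.03, 0, 0, 0, 0, 0, 0, 0.03, 0, 0, 0, 0, 0, 0]' | python3 -m pendant;python3 t.py .5325 .032 .0861 45
```

```text
time_s: 39.32
position: [0.4954, -0.1472, 0.1587]
ee_rot: [-1.199, -2.9, -0.001]
ft_force: [-0.1, 0.6, -2.0]
gripper_width: 0.0416
gripper_force: 31.0
time_s: 39.73
position: [0.5232, -0.0022, 0.1587]
ee_rot: [-1.198, -2.901, 0.001]
ft_force: [-0.0, -0.3, -2.3]
gripper_width: 0.0413
gripper_force: 31.0
time_s: 40.07
position: [0.5313, 0.0356, 0.1593]
ee_rot: [-1.197, -2.902, 0.002]
ft_force: [-0.1, -0.9, -3.0]
gripper_width: 0.0417
gripper_force: 31.2
tool d [-0.0035 -0.0015  0.0732] yaw 45.19 w 0.0417 t 40.0667
rot [-0.0022 -0.0016  0.0033] d after turn [-0.0034 -0.0017  0.0732]
```

```bash
echo '[0.03, -0.0058, -0.0025, 0.025, 0, 0, 0, 0.03, 0, 0, 0.0417, 0, 0, 0, 0.03, 0, 0, 0.025, 0, 0, 0, 0.03, 0, 0, 0.0133, 0, 0, 0, 0.03, 0, 0, 0.005, 0, 0, 0]' | python3 -m pendant;echo '[0.03, 0, 0, 0.0017, 0, 0, 0, 0.03, 0, 0, 0, 0, 0, 0, 0.03, 0, 0, 0, 0, 0, 0]' | python3 -m pendant;python3 t.py .5325 .032 .0861 45
```

```text
time_s: 40.48
position: [0.532, 0.0305, 0.0923]
ee_rot: [-1.201, -2.899, 0.003]
ft_force: [-0.8, -0.8, -2.9]
gripper_width: 0.0413
gripper_force: 31.2
time_s: 40.73
position: [0.5347, 0.0312, 0.095]
ee_rot: [1.2, 2.901, 0.001]
ft_force: [-0.2, -0.1, -2.5]
gripper_width: 0.0412
gripper_force: 31.2
tool d [ 0.0021 -0.001   0.0089] yaw 45.07 w 0.0412 t 40.7333
rot [0.0014 0.0017 0.0013] d after turn [ 0.0021 -0.001   0.0089]
```

To row units: 0.004 m / 0.6 = 0.0067, 0.002 m / 0.6 = 0.0033.

```bash
echo '[0.03, 0.0017, -0.0008, 0.0067, 0, 0, 0, 0.03, 0, 0, 0.0033, 0, 0, 0, 0.03, 0, 0, 0.0017, 0, 0, 0, 0.03, 0, 0, 0, 0, 0, 0, 0.03, 0, 0, 0, 0, 0, 0]' | python3 -m pendant;echo '[0.03, 0, 0, 0.0017, 0, 0, 0, 0.03, 0, 0, 0, 0, 0, 0]' | python3 -m pendant;python3 t.py .5325 .032 .0861 45;echo '[0.03, 0, 0, 0.0017, 0, 0, 0, 0.03, 0, 0, 0, 0, 0, 0]' | python3 -m pendant
```

```text
time_s: 41.15
position: [0.5326, 0.0319, 0.0867]
ee_rot: [-1.2, -2.903, 0.0]
ft_force: [0.3, -0.5, -2.6]
gripper_width: 0.0412
gripper_force: 31.2
time_s: 41.32
position: [0.5331, 0.0318, 0.0861]
ee_rot: [1.2, 2.903, 0.0]
ft_force: [-0.0, -0.1, -0.4]
gripper_width: 0.0415
gripper_force: 31.3
tool d [ 0.0005 -0.0003  0.    ] yaw 45.09 w 0.0415 t 41.3167
rot [0.0004 0.0005 0.0016] d after turn [ 0.0005 -0.0003  0.    ]
time_s: 41.48
position: [0.5333, 0.0318, 0.0861]
ee_rot: [1.199, 2.903, 0.0]
ft_force: [-2.5, 0.8, 5.0]
gripper_width: 0.0414
gripper_force: 31.7
```

To row units: -0.01 m / 0.6 = -0.0167.

```bash
echo '[0.085, 0, 0, 0, 0, 0, 0, 0.085, 0, 0, 0, 0, 0, 0, 0.085, 0, 0, 0, 0, 0, 0, 0.085, 0, 0, 0, 0, 0, 0, 0.085, 0, 0, -0.0167, 0, 0, 0]' | python3 -m pendant;echo '[0.085, 0, 0, -0.0417, 0, 0, 0, 0.085, 0, 0, -0.05, 0, 0, 0, 0.085, 0, 0, -0.05, 0, 0, 0, 0.085, 0, 0, -0.0167, 0, 0, 0, 0.085, -0.022, -0.0187, 0, 0, 0, 0]' | python3 -m pendant;echo '[0.085, -0.044, -0.0375, 0, 0, 0, 0, 0.085, -0.044, -0.0375, 0, 0, 0, 0, 0.085, -0.044, -0.0375, 0, 0, 0, 0, 0.085, -0.044, -0.0375, 0, 0, 0, 0, 0.085, -0.044, -0.0375, 0, 0, 0, 0]' | python3 -m pendant;echo '[0.085, -0.044, -0.0375, 0, 0, 0, 0, 0.085, -0.044, -0.0375, 0, 0, 0, 0, 0.085, -0.044, -0.0375, 0, 0, 0, 0, 0.085, -0.022, -0.0187, 0, 0, 0, 0]' | python3 -m pendant;echo '[0.085, 0, 0, 0, 0, 0, 0, 0.085, 0, 0, 0, 0, 0, 0]' | python3 -m pendant;python3 t.py .5579 -.2792 .059 45
```

```text
time_s: 41.9
position: [0.531, 0.032, 0.0927]
ee_rot: [-1.198, -2.899, 0.002]
ft_force: [0.3, -0.3, -0.7]
gripper_width: 0.085
gripper_force: 0.0
time_s: 42.32
position: [0.5365, 0.0159, 0.1949]
ee_rot: [1.193, 2.898, 0.005]
ft_force: [0.6, 0.1, -0.1]
gripper_width: 0.0853
gripper_force: 0.0
time_s: 42.73
position: [0.548, -0.1598, 0.1897]
ee_rot: [1.2, 2.903, 0.0]
ft_force: [0.6, -0.7, 0.6]
gripper_width: 0.0852
gripper_force: 0.0
time_s: 43.07
position: [0.5577, -0.2827, 0.1896]
ee_rot: [1.204, 2.902, -0.001]
ft_force: [0.7, 0.3, -0.1]
gripper_width: 0.085
gripper_force: 0.0
time_s: 43.23
position: [0.5579, -0.2794, 0.1893]
ee_rot: [-1.201, -2.902, -0.001]
ft_force: [0.5, 0.4, -0.5]
gripper_width: 0.085
gripper_force: 0.0
tool d [-1.000e-04  1.000e-04  1.303e-01] yaw 45.01 w 0.085 t 43.2333
rot [ 0.0004 -0.0014  0.0002] d after turn [1.000e-04 2.000e-04 1.303e-01]
```

To row units: 0.03 m / 0.6 = 0.05, 0.02 m / 0.6 = 0.0333.

```bash
echo '[0.085, 0, 0, 0.0333, 0, 0, 0, 0.085, 0, 0, 0.05, 0, 0, 0, 0.085, 0, 0, 0.05, 0, 0, 0, 0.085, 0, 0, 0.0333, 0, 0, 0, 0.085, 0, 0, 0.02, 0, 0, 0]' | python3 -m pendant;echo '[0.085, 0, 0, 0.0067, 0, 0, 0, 0.085, 0, 0, 0, 0, 0, 0, 0.085, 0, 0, 0, 0, 0, 0]' | python3 -m pendant;python3 t.py .5579 -.2792 .059 45
```

```text
time_s: 43.65
position: [0.5565, -0.2761, 0.0742]
ee_rot: [-1.195, -2.9, -0.002]
ft_force: [-0.5, 0.4, -0.5]
gripper_width: 0.0848
gripper_force: 0.0
time_s: 43.9
position: [0.5591, -0.2791, 0.0752]
ee_rot: [1.198, 2.902, -0.0]
ft_force: [0.2, -0.3, 0.3]
gripper_width: 0.0849
gripper_force: 0.0
tool d [ 0.0008 -0.0009  0.0162] yaw 45.14 w 0.0849 t 43.9
rot [0.0005 0.0021 0.0024] d after turn [ 0.0008 -0.0009  0.0162]
```

To row units: 0.008 m / 0.6 = 0.0133, 0.005 m / 0.6 = 0.0083.

```bash
echo '[0.085, 0.0005, -0.0008, 0.0133, 0, 0, 0, 0.085, 0, 0, 0.0083, 0, 0, 0, 0.085, 0, 0, 0.0033, 0, 0, 0, 0.085, 0, 0, 0, 0, 0, 0, 0.085, 0, 0, 0, 0, 0, 0]' | python3 -m pendant;echo '[0.05, 0, 0, 0, 0, 0, 0, 0.05, 0, 0, 0, 0, 0, 0, 0.05, 0, 0, 0, 0, 0, 0, 0.05, 0, 0, 0, 0, 0, 0, 0.05, 0, 0, 0, 0, 0, 0]' | python3 -m pendant 30; echo '[0.05, 0, 0, 0, 0, 0, 0, 0.05, 0, 0, 0, 0, 0, 0, 0.05, 0, 0, 0, 0, 0, 0]' | python3 -m pendant; python3 t.py .5335 -.048 .12 45; echo '[0.05, 0, 0, -0.0167, 0, 0, 0, 0.05, 0, 0, -0.0333, 0, 0, 0, 0.05, 0, 0, -0.0333, 0, 0, 0, 0.05, 0, 0, -0.0333, 0, 0, 0, 0.05, 0, 0, -0.0167, 0, 0, 0]' | python3 -m pendant;python3 t.py .5335 -.048 .12 45
```

```text
time_s: 44.32
position: [0.5575, -0.2794, 0.0586]
ee_rot: [-1.2, -2.903, -0.0]
ft_force: [-0.8, 0.3, 0.7]
gripper_width: 0.085
gripper_force: 0.0
time_s: 44.73
position: [0.5578, -0.2797, 0.0592]
ee_rot: [1.2, 2.903, -0.0]
ft_force: [0.1, -0.6, 2.0]
gripper_width: 0.0569
gripper_force: 32.6
time_s: 44.98
position: [0.5578, -0.2797, 0.0592]
ee_rot: [1.2, 2.903, -0.0]
ft_force: [-0.8, -0.0, 2.2]
gripper_width: 0.0573
gripper_force: 32.7
tool d [ 0.1807  0.1469 -0.061 ] yaw 45.09 w 0.0573 t 44.9833
rot [0.     0.0009 0.0016] d after turn [ 0.181   0.1466 -0.0608]
time_s: 45.4
position: [0.5582, -0.2796, 0.1412]
ee_rot: [1.199, 2.901, -0.0]
ft_force: [0.9, -1.0, -2.4]
gripper_width: 0.0572
gripper_force: 32.8
tool d [0.1811 0.1466 0.0209] yaw 45.1 w 0.0572 t 45.4
rot [0.0008 0.0024 0.0017] d after turn [0.1813 0.1463 0.0212]
```

To row units: 0.0226 m / 0.6 = 0.0377, 0.0183 m / 0.6 = 0.0305.

```bash
echo '[0.05, 0.0188, 0.0153, 0, 0, 0, 0, 0.05, 0.0377, 0.0305, 0, 0, 0, 0, 0.05, 0.0377, 0.0305, 0, 0, 0, 0, 0.05, 0.0377, 0.0305, 0, 0, 0, 0, 0.05, 0.0377, 0.0305, 0, 0, 0, 0]' | python3 -m pendant;echo '[0.05, 0.0377, 0.0305, 0, 0, 0, 0, 0.05, 0.0377, 0.0305, 0, 0, 0, 0, 0.05, 0.0377, 0.0305, 0, 0, 0, 0, 0.05, 0.015, 0.0122, 0, 0, 0, 0]' | python3 -m pendant;echo '[0.05, 0, 0, 0, 0, 0, 0, 0.05, 0, 0, 0, 0, 0, 0, 0.05, 0, 0, 0, 0, 0, 0]' | python3 -m pendant;python3 t.py .5335 -.048 .0692 45
```

```text
time_s: 45.82
position: [0.542, -0.1468, 0.1367]
ee_rot: [-1.199, -2.9, -0.001]
ft_force: [1.3, 1.0, -2.8]
gripper_width: 0.0565
gripper_force: 32.7
time_s: 46.15
position: [0.531, -0.0469, 0.1367]
ee_rot: [-1.194, -2.901, -0.002]
ft_force: [0.4, -0.8, -2.1]
gripper_width: 0.0569
gripper_force: 32.8
time_s: 46.4
position: [0.5329, -0.0514, 0.1382]
ee_rot: [-1.2, -2.903, 0.001]
ft_force: [0.2, 0.4, -1.8]
gripper_width: 0.0565
gripper_force: 32.8
tool d [0.002  0.0029 0.069 ] yaw 45.07 w 0.0565 t 46.4
rot [-0.0008 -0.0004  0.0013] d after turn [0.002  0.0028 0.069 ]
```

To row units: 0.02 m / 0.6 = 0.0333, 0.015 m / 0.6 = 0.025.

```bash
echo '[0.05, 0.0033, 0.0048, 0.025, 0, 0, 0, 0.05, 0, 0, 0.0333, 0, 0, 0, 0.05, 0, 0, 0.025, 0, 0, 0, 0.05, 0, 0, 0.0133, 0, 0, 0, 0.05, 0, 0, 0.005, 0, 0, 0]' | python3 -m pendant;echo '[0.05, 0, 0, 0.0017, 0, 0, 0, 0.05, 0, 0, 0, 0, 0, 0, 0.05, 0, 0, 0, 0, 0, 0]' | python3 -m pendant;python3 t.py .5335 -.048 .0692 45
```

```text
time_s: 46.82
position: [0.5326, -0.0482, 0.0757]
ee_rot: [-1.201, -2.899, 0.001]
ft_force: [-0.6, 0.2, -1.7]
gripper_width: 0.0566
gripper_force: 32.8
time_s: 47.07
position: [0.5347, -0.0479, 0.0779]
ee_rot: [1.2, 2.901, 0.0]
ft_force: [0.2, 0.5, -1.3]
gripper_width: 0.0567
gripper_force: 32.8
tool d [ 0.0008 -0.0009  0.0087] yaw 45.07 w 0.0567 t 47.0667
rot [0.001  0.0017 0.0012] d after turn [ 0.0008 -0.0009  0.0087]
```

To row units: 0.004 m / 0.6 = 0.0067, 0.002 m / 0.6 = 0.0033.

```bash
echo '[0.05, 0, 0, 0.0067, 0, 0, 0, 0.05, 0, 0, 0.0033, 0, 0, 0, 0.05, 0, 0, 0.0017, 0, 0, 0, 0.05, 0, 0, 0, 0, 0, 0, 0.05, 0, 0, 0, 0, 0, 0]' | python3 -m pendant;echo '[0.05, 0, 0, 0.0017, 0, 0, 0, 0.05, 0, 0, 0, 0, 0, 0]' | python3 -m pendant;python3 t.py .5335 -.048 .0692 45;echo '[0.05, 0, 0, 0.0017, 0, 0, 0, 0.05, 0, 0, 0, 0, 0, 0]' | python3 -m pendant
```

```text
time_s: 47.48
position: [0.5338, -0.0474, 0.0697]
ee_rot: [-1.2, -2.903, 0.0]
ft_force: [-0.3, -0.4, -2.7]
gripper_width: 0.057
gripper_force: 32.8
time_s: 47.65
position: [0.5342, -0.0476, 0.0692]
ee_rot: [1.2, 2.903, 0.0]
ft_force: [-0.2, 0.7, 0.0]
gripper_width: 0.0567
gripper_force: 33.0
tool d [ 0.0002 -0.0008 -0.    ] yaw 45.1 w 0.0567 t 47.65
rot [0.0003 0.0006 0.0017] d after turn [ 0.0002 -0.0008 -0.    ]
time_s: 47.82
position: [0.5343, -0.0477, 0.0692]
ee_rot: [1.199, 2.903, -0.0]
ft_force: [-3.3, -0.0, 5.3]
gripper_width: 0.0569
gripper_force: 33.5
```

Release, back off up and measure everything.

To row units: -0.01 m / 0.6 = -0.0167.

```bash
echo '[0.085, 0, 0, 0, 0, 0, 0, 0.085, 0, 0, 0, 0, 0, 0, 0.085, 0, 0, 0, 0, 0, 0, 0.085, 0, 0, 0, 0, 0, 0, 0.085, 0, 0, -0.0167, 0, 0, 0]' | python3 -m pendant;echo '[0.085, 0, 0, -0.0417, 0, 0, 0, 0.085, 0, 0, -0.0583, 0, 0, 0, 0.085, 0, 0, -0.0583, 0, 0, 0, 0.085, 0, 0, -0.0583, 0, 0, 0, 0.085, 0, 0, -0.0583, 0, 0, 0]' | python3 -m pendant;echo '[0.085, 0, 0, -0.0333, 0, 0, 0, 0.085, 0, 0, 0, 0, 0, 0, 0.085, 0, 0, 0, 0, 0, 0]' | python3 -m pendant
python3 - <<'E'
from m import *
for n in A:
    im,P=cloud(n,n+'9.png');P=P.reshape(-1,3)
    for nm,x,y,z,r in [('wide',(.46,.60),(-.12,-.015),(.08,.107),.029),('slim',(.48,.58),(-.02,.065),(.115,.133),.021),('neckbody',(.48,.58),(.05,.14),(.05,.095),.025),('blue',(.38,.48),(.09,.19),(.1,.13),.016),('purple',(.58,.7),(.17,.27),(.1,.13),.016),('cap',(.59,.67),(.09,.16),(.024,.034),.02)]:
        p=sel(P,x,y,z); print(n,nm,circ(p,r))
E
```

```text
time_s: 48.23
position: [0.5321, -0.0471, 0.0757]
ee_rot: [-1.198, -2.899, 0.001]
ft_force: [0.3, 0.7, 0.3]
gripper_width: 0.0852
gripper_force: 0.0
time_s: 48.65
position: [0.5336, -0.0474, 0.2452]
ee_rot: [1.2, 2.903, 0.0]
ft_force: [1.1, 0.6, -0.1]
gripper_width: 0.0851
gripper_force: 0.0
time_s: 48.9
position: [0.5347, -0.0477, 0.2653]
ee_rot: [1.198, 2.899, 0.001]
ft_force: [0.1, 0.3, -0.6]
gripper_width: 0.0847
gripper_force: 0.0
scene wide (array([ 0.5331, -0.0458]), 0.001, 473)
scene slim (array([0.5321, 0.0346]), 0.0023, 240)
scene neckbody (array([0.5316, 0.1139]), 0.0022, 559)
scene blue (array([0.4212, 0.1412]), 0.0014, 232)
scene purple (array([0.6366, 0.2217]), 0.0014, 254)
scene cap (array([0.6302, 0.1254]), 0.0045, 167)
side wide (array([ 0.5336, -0.0483]), 0.001, 149)
side slim (array([0.5324, 0.0316]), 0.0011, 261)
side neckbody (array([0.5313, 0.1111]), 0.0036, 963)
side blue (array([0.4205, 0.1389]), 0.0009, 475)
side purple (array([0.6353, 0.2193]), 0.0008, 518)
side cap (array([0.629, 0.122]), 0.0035, 176)
```

View pics/scene9.png

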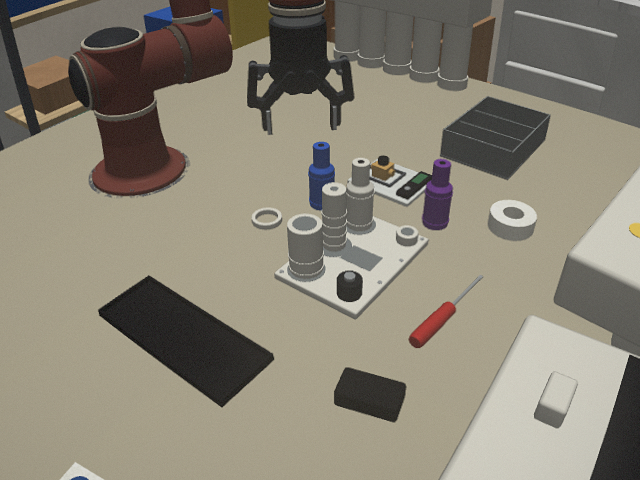

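View pics/side9.png

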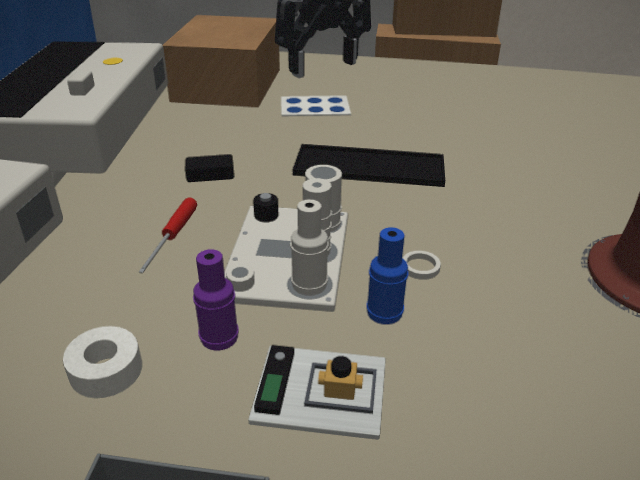

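Both pictures show the cartridges upright on their own seats: wide (305,245), slim (333,215) and necked (360,195) in the scene view. The valve is flat in the pocket (341,378 in the side view), and the cap and look-alikes haven't moved. I'm handing in.

```bash
python3 -c "
from station import manip
print(manip.finish_job())"
```

```text
the job is handed in; nothing more can be done
None
```

The job is handed in at about 49 s: all three cartridges are back upright on their own seats, the valve lies flat in the dock pocket with its ports along the long sides, and the screw cap and look-alikes haven't moved (no verdict was returned).

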